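# Gauge a cap-lamp reflector on the test post

### The arm

A 6-joint arm with a two-finger parallel gripper is mounted at the origin on the work surface. World frame = base frame: x ahead of the robot, y to its left, z up, the work surface at z = 0. Lengths are in mm, angles in rad, forces in N, time in s.
With the tool pointing down it reaches from about 350 to 875 mm from the base axis. Payload 4.2 kg.
Tool frame: the origin (TCP) lies between the finger pads; the fingertips stand 25 mm ahead of it and the grasp point (between the pads) lies 6 mm ahead of it; z points along the fingers, y is the line along which they close (so a half turn about z gives the same grasp; the last joint's range is limited). The gripper opens to 85 mm and grips with 20 to 120 N. Pads are 22 mm wide; open, the fingers measure 114 mm over their backs; the gripper's body (76 mm by 85 mm) begins 54 mm behind the grasp point. The pads swing forward as they close: fully open they stand 13 mm farther back than shut.
Start: joints at [1.413, 0.385, 0.008, 0, -1.194, -0.259], TCP at [252.989, 571.485, 224.612] pointing down, gripper open.
Joint ranges: [-3.14, 3.14], [-1.21, 2.06], [-1.07, 1.41], [-3.16, 2.05], [-2.99, -0.16], [-3.1, 3.1]. Speed limits (rad/s): [2.79, 2.79, 3.14, 3.14, 3.14, 3.14].

### API

Orientations are given as a unit quaternion [x, y, z, w].
In Python, from bench import read_state, imaging, workorder, nets gives the robot as it stands.
- The arm moves only by the tool apply_moves, never from a script. Its argument "rows" is a list of rows, each an object with "hand": the opening, from -1 (shut) to 1 (fully open); "delta_pos": the shift along the tool's x, y, z in mm, a list of three; "yaw": the turn about the tool's z in rad. A call has 1 to 12 rows; each row is the pose to reach, as a shift and turn from the pose commanded when the call began, along the tool's axes at that moment; what a row does not reach only later rows make up. A row lasts 1/12 s, in which the tool goes at most 41.7 mm and 7.16 degrees, less where a joint would pass 70% of its speed; a pose out of reach is approached as far as the arm can. A call with a gripper value outside its range is refused whole. The fingers move at their own pace and stop on an object; the grip force is fixed at half the most. Time passes only in rows, so rows that repeat a pose let the fingers close. It gives the time, the measured TCP pose, the force, the opening and the grip force at its end, in the units of the state.
- read_state(): the state, without advancing time (a new reading comes with each control period).
- imaging.get_image(name): name is "scene" or "top"; returns a dict with "pixels" (420x560x3 uint8, red, green, blue), "fx", "fy", "cx", "cy" (pixels), "xyz" and "rotation" of the camera in the world. Camera axes: x right, y down, z forward; pixel columns grow to the right and rows downward; lengths in mm; the calibration is good to about 2 mm. A picture is of the moment at which its call begins. There is no depth.
- workorder.job_done(): hands the job in; it is judged then, once.
Trained networks look in the newest picture that a camera, given by its name, has taken for a name from the list of things; names that differ only in an ending like _2 or _b are one class to them, and where a whole thing is asked for, a point or a joint stands for the part that bears it (a point fixed in the world has none). Each returns a list of dicts, best first, with "score" (0 to 1); they miss things now and then, are a little off and sometimes report something else, mostly with a low value. They report only what shows in the picture. A call takes as long as a camera call. They do not tell look-alikes from the thing itself.
- nets.find_in(camera, query): "location" ([row, column] in pixels, amid what is visible of it).
- nets.pinpoint(camera, query): "location" ([row, column] in pixels: a listed point, or the origin of a listed thing).
The state is a dict: "clock": time; "joints": joint angles; "joint_vel": joint speeds; "joint_efforts": joint torques, N m; "position": TCP position; "ee_rot": TCP orientation; "contact_force": force on the tool from outside, world axes, zero at the start; "wrist_torque": the same for the moment, N m; "gripper_width": finger opening in mm; "grasp_force": force on a finger pad.
Only numpy, scipy, OpenCV 4.12 (cv2) and the standard library are available. Lean on these libraries where they do the work, as an engineer would, in place of code of your own. Each camera call takes 0.05 s, during which the arm holds its last target. There are 200 camera calls.

### The job

Set the chrome reflector down, mouth up and centred, on top of the raised hollow brass test post and let go of it; do not drop it. Then take the orange-handled gauge rod out of its wooden holder and lower it straight down through the bulb hole in the bottom of the reflector, without the rod ever touching the reflector or the post, until the red band on the rod is level with the reflector's rim. Finish still holding the rod there in the gripper, still, upright and centred in the hole; leave the terminal cover and the tally disc where they lie and do not bump the lamp rack.

Things in the scene. Friction and masses are not known exactly. Their poses are not given: they have to be found in the camera images.
- reflector: Chrome bowl, loose, about 70 g, 40 mm high, standing mouth up. Origin: centre of its underside; z up its axis. Outside, bottom up: neck 34 mm in diameter to 9 mm height, cone to 58 mm at 24 mm, straight band 58 mm in diameter from 24 to 40 mm (grip here across the outside, from above). Wall 5 mm; the bulb hole through the neck, on the axis, is 24 mm in diameter, open at the bottom.
- reflector_rim (a point): Point on the reflector's axis in the plane of its rim, 40 mm above its underside.
- post: Test post, fixed: round black foot 84 mm in diameter, 8 mm high, with an upright brass tube, 44 mm outside diameter, 30 mm bore, its flat top end 60 mm above the shelf, the bore open from the top down to within 10 mm of the shelf. Origin: centre of the foot's underside; z up.
- post_top (a point): Centre of the tube's top end, 60 mm above the shelf; the reflector's flat underside belongs here (no socket, it simply rests on the tube's end).
- rod: Gauge rod, loose, about 70 g, upright in its holder. Origin: its lower tip; z up along its axis to the handle. Bare metal 8 mm in diameter from the tip to 115 mm; round orange handle 22 mm in diameter from 115 to 175 mm above the tip (grip here, from above). Red band from 70 to 80 mm above the tip.
- rod_band (a point): Middle of the red band on the rod's axis, 75 mm above the tip.
- holder: Wooden rod holder, fixed, 70 x 70 mm, 130 mm high: foot, cheeks on its +y and -y sides, 10 mm top board with a 14 mm hole in the middle. The rod hangs in the hole, its handle's lower end on the board, its tip 15 mm above the shelf; lift it straight up by more than 115 mm to free it. Origin: centre of the underside, z up.
- cover: Black battery terminal cover, loose, 30 x 50 mm and 19 mm high; a bystander. Origin: centre of its underside.
- disc: Zinc tally disc, loose, 40 mm in diameter, 5 mm thick; a bystander. Origin: centre of its underside.
- rack: Wooden rack of slotted uprights with three blue cap lamps locked in it on charge, fixed, 300 mm along its x, 110 mm along its y, 200 mm high; a bystander at the robot's left. Origin: centre of its underside.
There are look-alikes about, which are no part of the job. Of the things like the post, leave any that is blue or pink; of the rest the smaller one is meant.

How it is judged:
By the outcome, as a careful person would: the job done as asked, in the order asked, and still so for the second after the job is handed in, while the arm keeps its last pose, push and grip.
It also fails if it takes over 72 s, if anything falls off the work surface, if the arm or the gripper's body presses on something with over 40 N, if the wrist force passes 120 N, or if a joint passes its speed limit or range.

## Working session

There is one attempt and no reset: what is moved stays moved. The work goes in short steps, Python scripts to look and compute and a tool call to move; the robot and the scene stay as the last step left them, time stands still between calls to the robot, and variables do not carry over. Pictures are saved under pics/ and viewed, at most 10 in all, crops included, and the job is handed in when it is done.

Besides the shell and the picture viewer there is one more tool, called by a JSON object that holds its "api" and its "payload", one argument or row to a line. apply_moves: Moves the arm, as the interface text tells. Its arguments: {"type":"object","properties":{"rows":{"type":"array"}},"required":["rows"]}

```bash
ls; mkdir -p pics
cat > h.py <<'E'
import numpy as np, cv2
from bench import read_state, imaging, workorder, nets
def cam(n):
    c=imaging.get_image(n); c['P']=np.array(c['xyz'],float); R=np.array(c['rotation'],float)
    if R.size==4:
        from scipy.spatial.transform import Rotation as Q; R=Q.from_quat(R).as_matrix()
    c['R']=R.reshape(3,3); return c
def ray(c,rc):
    d=c['R']@np.array([(rc[1]-c['cx'])/c['fx'],(rc[0]-c['cy'])/c['fy'],1.]); return c['P'],d/np.linalg.norm(d)
def at_z(c,rc,z):
    p,d=ray(c,rc); return p+d*(z-p[2])/d[2]
def proj(c,X):
    q=c['R'].T@(np.array(X,float)-c['P']); return np.array([c['cy']+c['fy']*q[1]/q[2], c['cx']+c['fx']*q[0]/q[2]])
def tri(rs):
    A=np.zeros((3,3));b=np.zeros(3)
    for p,d in rs:
        M=np.eye(3)-np.outer(d,d);A+=M;b+=M@p
    X=np.linalg.solve(A,b); return X,[float(np.linalg.norm(np.cross(d,X-p))) for p,d in rs]
def save(c,f): cv2.imwrite('pics/'+f,c['pixels'][:,:,::-1])
E
python3 - <<'E'
from h import *
np.set_printoptions(precision=1,suppress=True)
s=read_state();print({k:s[k] for k in('clock','position','ee_rot','gripper_width','contact_force')})
C={}
for n in('scene','top'):
    c=cam(n);C[n]=c;save(c,n+'0.png');print(n,c['P'],c['R'].round(3).tolist(),c['fx'],c['cx'])
    for q in('reflector','reflector_rim','post','post_top','rod','rod_band','holder','cover','disc','rack'):
        print(n,q,[(round(d['score'],2),np.array(d['location']).round(1).tolist()) for d in nets.pinpoint(n,q)][:5])
E
```

```text
pics
{'clock': 0.0, 'position': array([252.8, 571. , 223.5]), 'ee_rot': array([ 1. , -0.2, -0. ,  0. ]), 'gripper_width': 85.53354919727899, 'contact_force': array([-0.1,  0.1, -0.5])}
scene [1200.3  -11.8 1002.2] [[0.074, 0.818, -0.57], [0.997, -0.055, 0.05], [0.009, -0.572, -0.82]] 405.86919013843885 275.12693194986656
scene reflector [(0.53, [211.7, 331.6])]
scene reflector_rim [(0.72, [203.8, 330.5])]
scene post [(0.95, [254.0, 159.5]), (0.77, [249.1, 103.9]), (0.68, [209.1, 165.1]), (0.57, [298.3, 126.4])]
scene post_top [(0.93, [288.1, 117.2]), (0.88, [201.9, 160.8]), (0.82, [235.2, 157.1]), (0.56, [233.4, 94.5]), (0.34, [293.2, 311.7])]
scene rod [(0.63, [227.6, 250.9])]
scene rod_band [(0.54, [215.1, 248.8])]
scene holder []
scene cover [(0.5, [291.5, 308.7])]
scene disc [(0.51, [296.2, 223.5])]
scene rack [(0.85, [172.2, 415.8]), (0.62, [213.8, 245.3]), (0.57, [216.3, 331.6])]
top [ 451.3   68.  1301.4] [[-0.025, -0.996, 0.087], [-1.0, 0.024, -0.003], [0.001, -0.087, -0.996]] 430.8350864801597 281.9757226051343
top reflector [(0.51, [232.4, 231.7])]
top reflector_rim [(0.77, [232.8, 226.6])]
top post [(0.84, [241.9, 398.1]), (0.66, [196.3, 394.0]), (0.64, [146.6, 421.0]), (0.6, [198.6, 449.2])]
top post_top [(0.9, [238.8, 403.5]), (0.89, [197.7, 456.2]), (0.85, [194.6, 400.3]), (0.7, [140.4, 427.6]), (0.63, [276.6, 137.0])]
top rod [(0.44, [211.4, 317.2])]
top rod_band []
top holder [(0.84, [214.1, 314.5])]
top cover [(0.74, [147.3, 263.6])]
top disc [(0.61, [147.8, 334.8])]
top rack [(0.89, [275.6, 134.7]), (0.54, [233.3, 231.4])]
```

View pics/scene0.png

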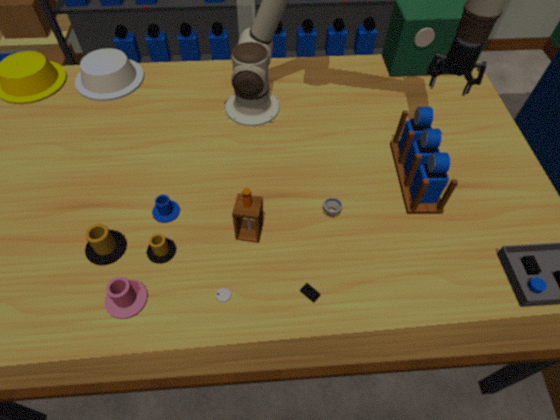

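View pics/top0.png

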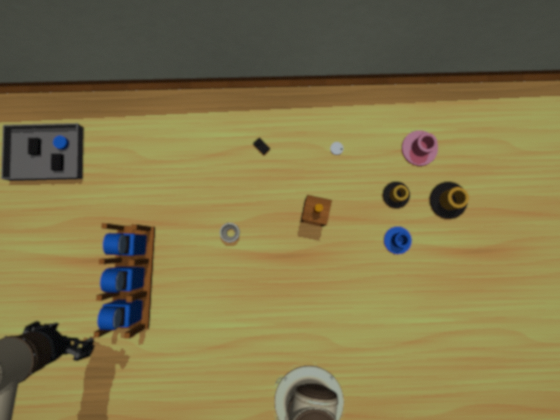

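The brass posts are at scene (240,100) and (245,158), and at top (197,455) and (194,398). The second is the smaller one, so it is the target. The reflector is at scene (207,332) / top (233,230) and the rod handle at scene (195,247) / top (209,318).

Run:
```python
from h import *
np.set_printoptions(precision=1,suppress=True)
S=cam('scene');T=cam('top')
for n,a,b in[('rim',(203.8,330.5),(232.8,226.6)),('refl',(211.7,331.6),(232.4,231.7)),('posttop',(235.2,157.1),(194.6,400.3)),('post',(254,159.5),(196.3,394)),('bigtop',(233.4,94.5),(197.7,456.2))]:
    print(n,*tri([ray(S,a),ray(T,b)]))
print('band',at_z(S,(215.1,248.8),90),'holder',at_z(T,(214.1,314.5),0),'rodT',at_z(T,(211.4,317.2),15))
def crop(c,r,col,h,f):
    return cv2.resize(c['pixels'][r-h:r+h,col-h:col+h,::-1],(f,f),interpolation=cv2.INTER_CUBIC)
rows=[]
for c,pts in((S,[(207,332),(245,158),(212,249)]),(T,[(233,230),(196,398),(211,316)])):
    rows.append(np.hstack([crop(c,r,k,30,264) for r,k in pts]))
cv2.imwrite('pics/crops.png',np.vstack(rows))
# orange handle blobs
for n,c,(r,k) in(('S',S,(195,247)),('T',T,(209,318))):
    p=c['pixels'].astype(int);hsv=cv2.cvtColor(c['pixels'],cv2.COLOR_RGB2HSV)
    m=(hsv[...,0]<18)&(hsv[...,1]>190)&(hsv[...,2]>150)
    w=np.zeros_like(m);w[r-25:r+25,k-20:k+20]=1;m&=w
    y,x=np.nonzero(m);print(n,len(y),y.mean(),x.mean(),y.min(),y.max(),x.min(),x.max())
```

```text
rim [490.8 222.1  33.3] [6.732129823239431, 6.732129823239401]
refl [494.1 220.2  -2.6] [2.270186676733046, 2.2701866767330436]
posttop [ 588.6 -278.8   65.8] [0.7359232723592876, 0.7359232723592977]
post [ 594.2 -288.6  -26.5] [4.366694307396847, 4.366694307396798]
bigtop [ 575.6 -441.9   71.1] [4.761546677001801, 4.7615466770017285]
band [555.5 -28.2  90. ] holder [542.9 -33.8   0. ] rodT [549.7 -41.   15. ]<stdin>:18: RuntimeWarning: Mean of empty slice.
  ret = ret.dtype.type(ret / rcount)
Traceback (most recent call last):
ValueError: zero-size array to reduction operation minimum which has no identity
```

View pics/crops.png

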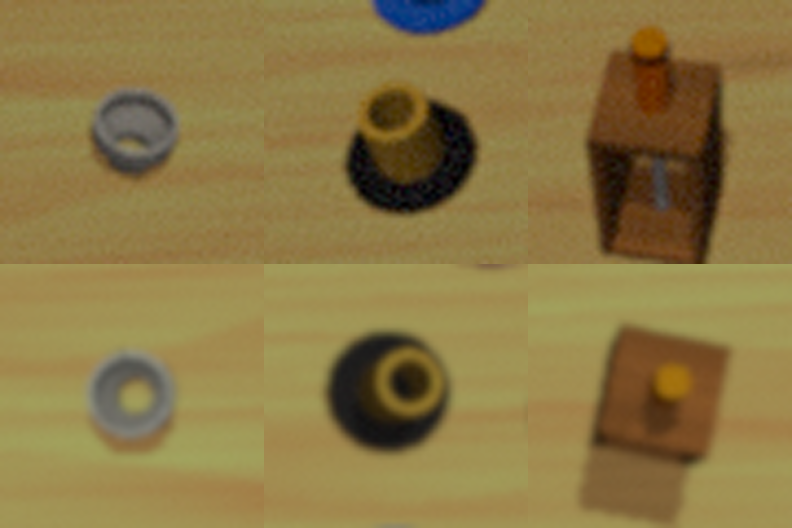

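The crops show clean outlines for the reflector, the post and the rod handle. I'll fit the silhouettes to get precise positions.

```bash
cat >> h.py <<'E'
from scipy.optimize import minimize
def circ(x,y,z,d): 
    a=np.linspace(0,2*np.pi,60,endpoint=False); return np.c_[x+d/2*np.cos(a),y+d/2*np.sin(a),np.full(60,z)]
REFL=[[(0,34),(9,34)],[(9,34),(24,58)],[(24,58),(40,58)]]
POST=[[(0,84),(8,84)],[(8,44),(60,44)]]
HAND=[[(115,22),(175,22)]]
K=8
def render(c,parts,X,win):
    r0,r1,k0,k1=win;im=np.zeros(((r1-r0)*K,(k1-k0)*K),np.uint8)
    for p in parts:
        pts=np.vstack([circ(X[0],X[1],X[2]+z,d) for z,d in p])
        q=np.array([proj(c,v) for v in pts]);q=np.c_[(q[:,1]-k0+.5)*K,(q[:,0]-r0+.5)*K]
        cv2.fillConvexPoly(im,cv2.convexHull(np.round(q).astype(np.int32)),255)
    return cv2.resize(im,(k1-k0,r1-r0),interpolation=cv2.INTER_AREA)/255.
def fit(obs,parts,X0,free=3):
    f=lambda v:sum(((render(c,parts,np.r_[v,X0[free:]],w)-m)**2).sum() for c,m,w in obs)
    r=minimize(f,X0[:free],method='Nelder-Mead',options=dict(initial_simplex=np.vstack([X0[:free]]+[np.array(X0[:free])+8*e for e in np.eye(free)]),xatol=.05,fatol=.01))
    return np.r_[r.x,X0[free:]],r.fun
def fill(m):
    m=m.astype(np.uint8);cs,_=cv2.findContours(m,cv2.RETR_EXTERNAL,cv2.CHAIN_APPROX_NONE)
    c=max(cs,key=cv2.contourArea);o=np.zeros_like(m);cv2.drawContours(o,[c],-1,1,-1);return o
def wn(c,X,h=30):
    r,k=np.round(proj(c,X)).astype(int);return (r-h,r+h,k-h,k+h)
def mask(c,win,kind):
    p=c['pixels'][win[0]:win[1],win[2]:win[3]];hsv=cv2.cvtColor(cv2.GaussianBlur(p,(3,3),0),cv2.COLOR_RGB2HSV).astype(int);h,s,v=hsv[...,0],hsv[...,1],hsv[...,2]
    if kind=='refl': return fill(s<75)
    if kind=='post': return fill((v<75)|(s>165))
    if kind=='hand': return fill((s>185)&(v>85))
E
python3 - <<'E'
from h import *
np.set_printoptions(precision=1,suppress=True)
S=cam('scene');T=cam('top')
vis=[]
for n,parts,X in(('refl',REFL,[492,221,0.]),('post',POST,[588,-279,0.]),('hand',HAND,[548,-33,15.])):
    zc=[20,30,145][('refl','post','hand').index(n)]
    obs=[];row=[]
    for c in(S,T):
        w=wn(c,np.array(X)+[0,0,zc]);m=mask(c,w,n);obs.append((c,m,w))
    for o in(obs,obs[:1],obs[1:]):
        fr=3 if len(o)==2 else 2
        r=fit(o,parts,X,fr);print(n,*r)
        if fr==3:
            for c,m,w in o:
                im=c['pixels'][w[0]:w[1],w[2]:w[3],::-1].copy();g=cv2.resize(im,(264,264),interpolation=cv2.INTER_CUBIC)
                for mm,col in((m,(0,0,255)),(render(c,parts,r[0],w)>.5,(255,255,0))):
                    cs,_=cv2.findContours(cv2.resize(mm.astype(np.uint8),(264,264),interpolation=0),0,1);cv2.drawContours(g,cs,-1,col,1)
                row.append(g)
    vis.append(np.vstack(row))
    if n=='hand':
        for o in obs:
            hsv=cv2.cvtColor(o[0]['pixels'],cv2.COLOR_RGB2HSV);w=o[2];print(hsv[w[0]+18:w[1]-18:3,w[2]+18:w[3]-18:3,1:].tolist()[:4])
cv2.imwrite('pics/fit.png',np.hstack(vis))
E
```

```text
refl [493.9 220.9  -2. ] 40.680615148019996
refl [494.9 219.3   0. ] 32.234663590926566
refl [493.9 221.    0. ] 7.8743867743175695
post [ 594.4 -283.8   -8.7] 154.5345943867743
post [ 598.5 -282.2    0. ] 65.55550941945405
post [ 597.4 -281.9    0. ] 103.6393387158785
hand [551.3 -31.4  12.3] 374.3910803537101
hand [570.3 -36.1  15. ] 327.0967012687428
hand [549.5 -32.9  15. ] 33.30259131103422
[[[126, 146], [125, 149], [128, 146], [131, 146], [130, 147], [134, 147], [135, 144], [126, 150]], [[132, 147], [134, 148], [138, 144], [141, 145], [193, 151], [163, 144], [132, 145], [134, 146]], [[138, 146], [133, 148], [135, 145], [255, 146], [255, 149], [255, 141], [147, 144], [149, 147]], [[141, 146], [158, 129], [186, 114], [255, 97], [255, 126], [255, 87], [142, 145], [159, 144]]]
[[[152, 114], [169, 116], [147, 125], [131, 138], [122, 149], [118, 156], [116, 161], [116, 161]], [[180, 112], [181, 117], [178, 116], [180, 115], [179, 114], [169, 115], [162, 120], [142, 131]], [[183, 121], [182, 123], [179, 121], [180, 119], [184, 119], [182, 116], [182, 115], [180, 116]], [[178, 119], [180, 123], [180, 123], [220, 151], [228, 160], [205, 138], [178, 123], [179, 121]]]
```

View pics/fit.png

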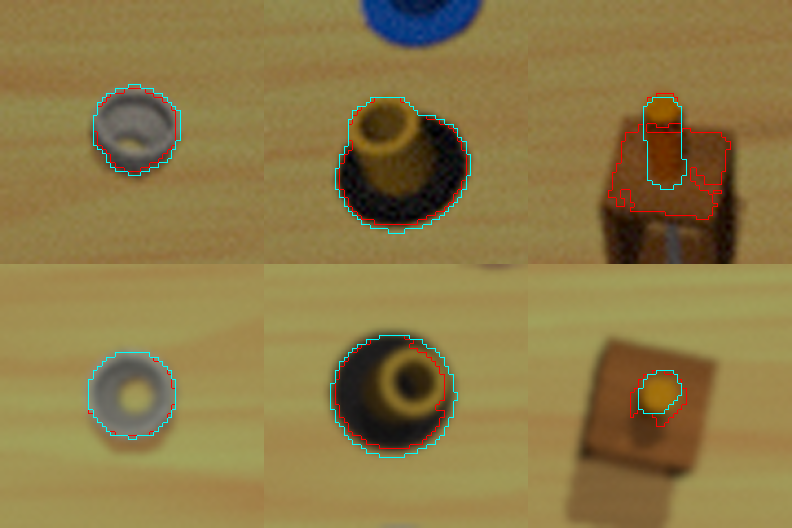

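Run:
```python
from h import *
np.set_printoptions(precision=1,suppress=True)
S=cam('scene');T=cam('top')
def px(c,X,u,v,h=30):
    w=wn(c,X,h);f=264/(2*h);return (w[0]+(v+.5)/f-.5,w[2]+(u+.5)/f-.5)
Xp=[588,-279,30];a=px(S,Xp,386-264,126);b=px(T,Xp,414-264,382-264)
print('ring',a,b,tri([ray(S,a),ray(T,b)]),at_z(S,a,60),at_z(T,b,60))
Xh=[548,-33,160];a=px(S,Xh,661-528,109);b=px(T,Xh,661-528,391-264)
print('htop',a,b,tri([ray(S,a),ray(T,b)]),at_z(S,a,190),at_z(T,b,190))
# top disc of the handle: bright orange
for c in(S,T):
    w=wn(c,Xh);p=c['pixels'][w[0]:w[1],w[2]:w[3]];h=cv2.cvtColor(p,cv2.COLOR_RGB2HSV).astype(int)
    m=(h[...,1]>(195 if c is T else 200))&(h[...,2]>130)
    n,l,st,ce=cv2.connectedComponentsWithStats(m.astype(np.uint8));k=1+st[1:,4].argmax();rc=(w[0]+ce[k][1],w[2]+ce[k][0]);print(st[k],rc,at_z(c,rc,190))
from scipy.spatial.transform import Rotation as Q
s=read_state();print(Q.from_quat(s['ee_rot']).as_matrix(),s['position'],s['joints'])
```

```text
ring (np.float64(240.25), np.float64(157.3409090909091)) (np.float64(192.4318181818182), np.float64(400.70454545454544)) (array([ 596.3, -282.2,   52.8]), [0.9799658627827372, 0.9799658627827746]) [ 601.1 -279.1   60. ] [ 595.5 -281.2   60. ]
htop (np.float64(191.38636363636363), np.float64(245.8409090909091)) (np.float64(206.47727272727272), np.float64(318.84090909090907)) (array([549.3, -31.2, 186.9]), [0.09124276085731861, 0.09124276085732802]) [551.8 -31.2 190. ] [549.  -30.8 190. ]
[27 21  7  6 32] (np.float64(190.90625), np.float64(246.0)) [550.2 -30.7 190. ]
[26 25  9  8 56] (np.float64(206.83928571428572), np.float64(318.8392857142857)) [548.1 -30.8 190. ]
[[ 0.9 -0.4  0. ]
 [-0.4 -0.9 -0. ]
 [ 0.   0.  -1. ]] [253.  571.5 224.6] [ 1.4  0.4  0.   0.  -1.2 -0.3]
```

```bash
cat >> h.py <<'E'
def go(X,th=0.):
    s=read_state();from scipy.spatial.transform import Rotation as Q
    R=Q.from_quat(s['ee_rot']).as_matrix();t=np.arctan2(R[1,0],R[0,0])
    d=R.T@(np.array(X)-s['position']);print('clock',round(s['clock'],2),'pos',s['position'].round(1),'th',round(t,4),'-> delta',d.round(1),'yaw',round((t-th+np.pi)%(2*np.pi)-np.pi,4),'F',np.round(s['contact_force'],1),'w',round(s['gripper_width'],1),'g',np.round(s['grasp_force'],1),'j',np.round(s['joints'],2))
E
python3 -c "
from h import *
go([494,221,345])"
```

```text
clock 1.4 pos [253.  571.5 224.6] th -0.4168 -> delta [ 362.3  222.9 -120.4] yaw -0.4168 F [-0.6 -0.5 -0.1] w 85.4 g 0.0 j [ 1.41  0.38  0.01  0.   -1.19 -0.26]
```

{"api": "apply_moves", "payload": {
  "rows": [
    {"hand": 1,"delta_pos": [0,0,-40],"yaw": 0},
    {"hand": 1,"delta_pos": [0,0,-80],"yaw": 0},
    {"hand": 1,"delta_pos": [0,0,-120],"yaw": 0},
    {"hand": 1,"delta_pos": [0,0,-120],"yaw": 0}
  ]
}}

```text
clock: 1.73
position: [254.9, 574.2, 355.0]
ee_rot: [0.978, -0.207, 0.002, -0.009]
contact_force: [0.3, -0.6, 2.7]
gripper_width: 85.1
grasp_force: 0.0
```

```bash
python3 -c "
from h import *
go([494,221,345])"
```

```text
clock 1.73 pos [254.9 574.2 355. ] th -0.4164 -> delta [361.6 226.4   5.9] yaw -0.4164 F [ 0.3 -0.6  2.7] w 85.1 g 0.0 j [ 1.41  0.33  0.24  0.   -1.47 -0.26]
```

{"api": "apply_moves", "payload": {
  "rows": [
    {"hand": 1,"delta_pos": [362.3,222.9,0],"yaw": -0.4168},
    {"hand": 1,"delta_pos": [362.3,222.9,0],"yaw": -0.4168},
    {"hand": 1,"delta_pos": [362.3,222.9,0],"yaw": -0.4168},
    {"hand": 1,"delta_pos": [362.3,222.9,0],"yaw": -0.4168},
    {"hand": 1,"delta_pos": [362.3,222.9,0],"yaw": -0.4168},
    {"hand": 1,"delta_pos": [362.3,222.9,0],"yaw": -0.4168},
    {"hand": 1,"delta_pos": [362.3,222.9,0],"yaw": -0.4168},
    {"hand": 1,"delta_pos": [362.3,222.9,0],"yaw": -0.4168},
    {"hand": 1,"delta_pos": [362.3,222.9,0],"yaw": -0.4168},
    {"hand": 1,"delta_pos": [362.3,222.9,0],"yaw": -0.4168},
    {"hand": 1,"delta_pos": [362.3,222.9,0],"yaw": -0.4168},
    {"hand": 1,"delta_pos": [362.3,222.9,0],"yaw": -0.4168}
  ]
}}

```text
clock: 2.73
position: [495.2, 218.6, 344.4]
ee_rot: [1.0, -0.002, -0.0, 0.0]
contact_force: [-0.6, 1.1, 0.3]
gripper_width: 85.2
grasp_force: 0.0
```

{"api": "apply_moves", "payload": {
  "rows": [
    {"hand": 1,"delta_pos": [0,0,40],"yaw": 0},
    {"hand": 1,"delta_pos": [0,0,80],"yaw": 0},
    {"hand": 1,"delta_pos": [0,0,120],"yaw": 0},
    {"hand": 1,"delta_pos": [0,0,160],"yaw": 0},
    {"hand": 1,"delta_pos": [0,0,200],"yaw": 0},
    {"hand": 1,"delta_pos": [0,0,225],"yaw": 0},
    {"hand": 1,"delta_pos": [0,0,235],"yaw": 0},
    {"hand": 1,"delta_pos": [0,0,235],"yaw": 0},
    {"hand": 1,"delta_pos": [0,0,235],"yaw": 0}
  ]
}}

```text
clock: 3.48
position: [494.6, 222.1, 110.6]
ee_rot: [1.0, 0.001, 0.001, -0.0]
contact_force: [0.0, -0.2, 0.8]
gripper_width: 85.5
grasp_force: 0.0
```

Run:
```python
from h import *
go([494,221,33])
T=cam('top');S=cam('scene')
f=lambda c,X:(lambda w:cv2.resize(c['pixels'][w[0]:w[1],w[2]:w[3],::-1],(396,396),interpolation=cv2.INTER_CUBIC))(wn(c,X,45))
cv2.imwrite('pics/g1.png',np.hstack([f(S,[494,221,60]),f(T,[494,221,60])]))
```

```text
clock 3.48 pos [494.6 222.1 110.6] th 0.0015 -> delta [-0.8  1.2 77.6] yaw 0.0015 F [ 0.  -0.2  0.8] w 85.5 g 0.0 j [ 0.72  0.36 -0.35  0.   -0.86  0.85]
```

View pics/g1.png

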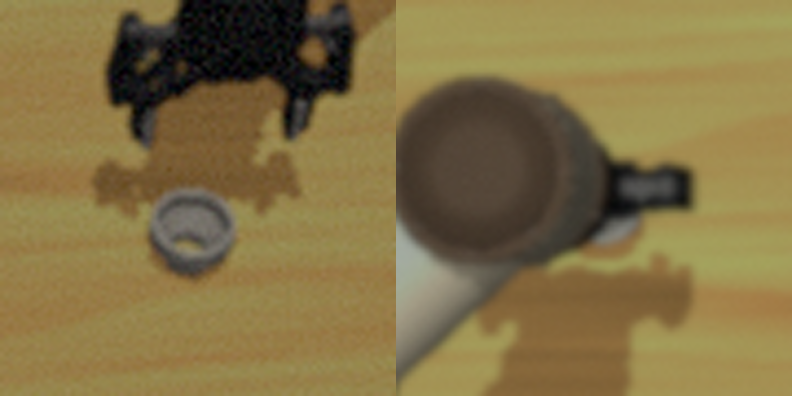

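The gripper is above the reflector. In the left (scene) panel the fingertips are at crop columns 143 and 293, row about 138, and the reflector is centred at column 192. I'll check whether perspective explains that offset.

Run:
```python
from h import *
S=cam('scene');w=wn(S,[494,221,60],45)
for X in([494,221,98],[494,221+42,98],[494,221-42,98],[494,221,40]):
    p=proj(S,X);print(X,((p-[w[0],w[2]]+.5)*4.4-.5).round(0))
go([494,221,33])
```

```text
[494, 221, 98] [165. 206.]
[494, 263, 98] [161. 270.]
[494, 179, 98] [168. 142.]
[494, 221, 40] [219. 195.]
clock 3.63 pos [495.2 222.3 111.9] th 0.0007 -> delta [-1.5  1.5 78.9] yaw 0.0007 F [ 0.2 -0.2  1. ] w 85.8 g 0.0 j [ 0.72  0.36 -0.35  0.   -0.86  0.85]
```

Run:
```python
from h import *
T=cam('top');S=cam('scene');w=wn(T,[494,221,60],45);ws=wn(S,[494,221,60],45)
pc=lambda w,c,r:((r+.5)/4.4-.5+w[0],(c+.5)/4.4-.5+w[2])
for z in(110,130,150): print(z,'top finger back edge/centre',at_z(T,pc(w,692-396,187),z).round(1))
for z in(98,108,118): print(z,'scene L,R inner tips',at_z(S,pc(ws,154,145),z).round(1),at_z(S,pc(ws,284,138),z).round(1))
go([494,221,33])
a=S['pixels'];save(S,'s2.png')
```

```text
110 top finger back edge/centre [498.  154.6 110. ]
130 top finger back edge/centre [497.2 153.2 130. ]
150 top finger back edge/centre [496.4 151.7 150. ]
98 scene L,R inner tips [475.4 189.7  98. ] [475.2 275.6  98. ]
108 scene L,R inner tips [483.4 187.5 108. ] [483.2 272.4 108. ]
118 scene L,R inner tips [491.5 185.3 118. ] [491.2 269.3 118. ]
clock 3.73 pos [494.8 221.8 111.4] th 0.0002 -> delta [-1.1  1.  78.4] yaw 0.0002 F [-0.7 -0.5  0.7] w 85.2 g 0.0 j [ 0.72  0.36 -0.35  0.   -0.86  0.85]
```

{"api": "apply_moves", "payload": {
  "rows": [
    {"hand": 1,"delta_pos": [0,0,25],"yaw": 0},
    {"hand": 1,"delta_pos": [0,0,45],"yaw": 0},
    {"hand": 1,"delta_pos": [0,0,45],"yaw": 0},
    {"hand": 1,"delta_pos": [0,0,45],"yaw": 0}
  ]
}}

```text
clock: 4.07
position: [494.0, 220.8, 64.8]
ee_rot: [1.0, 0.0, -0.0, 0.0]
contact_force: [-0.7, 0.1, 0.3]
gripper_width: 85.5
grasp_force: 0.0
```

Run:
```python
from h import *
go([494,221,33])
S=cam('scene');T=cam('top')
def f(c,X,pts):
    w=wn(c,X,33);g=cv2.resize(c['pixels'][w[0]:w[1],w[2]:w[3],::-1],(396,396),interpolation=cv2.INTER_CUBIC)
    for p in pts:
        r,k=(proj(c,p)-[w[0],w[2]]+.5)*6-.5;cv2.circle(g,(int(k),int(r)),2,(0,0,255),-1)
    return g
P=[(494,221,40),(494,221+42.5,55),(494,221-42.5,55),(505,221+42.5,55),(505,221-42.5,55)]
cv2.imwrite('pics/g2.png',np.hstack([f(S,[494,221,40],P),f(T,[494,221,40],P)]))
```

```text
clock 4.07 pos [494.  220.8  64.8] th 0.0002 -> delta [-0.  -0.2 31.8] yaw 0.0002 F [-0.7  0.1  0.3] w 85.5 g 0.0 j [ 0.72  0.42 -0.4   0.   -0.75  0.85]
```

View pics/g2.png

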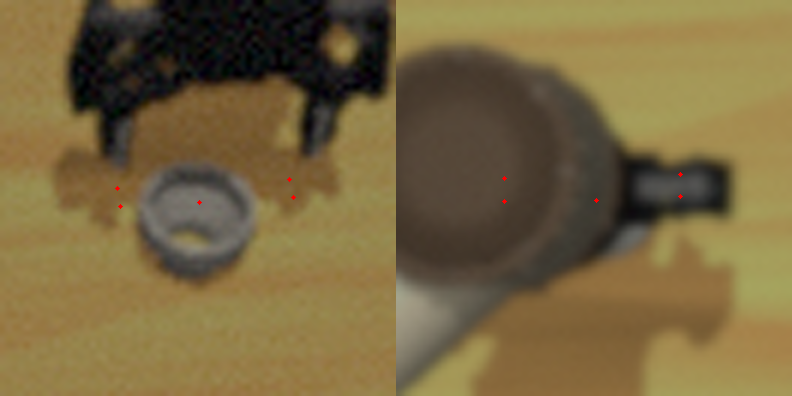

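{"api": "apply_moves", "payload": {
  "rows": [
    {"hand": 1,"delta_pos": [-2,3,18],"yaw": 0},
    {"hand": 1,"delta_pos": [-2,3,34],"yaw": 0},
    {"hand": 1,"delta_pos": [-2,3,35],"yaw": 0},
    {"hand": 1,"delta_pos": [-2,3,35],"yaw": 0},
    {"hand": -0.2,"delta_pos": [-2,3,35],"yaw": 0},
    {"hand": -0.2,"delta_pos": [-2,3,35],"yaw": 0},
    {"hand": -0.2,"delta_pos": [-2,3,35],"yaw": 0},
    {"hand": -0.2,"delta_pos": [-2,3,35],"yaw": 0},
    {"hand": -0.2,"delta_pos": [-2,3,35],"yaw": 0},
    {"hand": -0.2,"delta_pos": [-2,3,35],"yaw": 0},
    {"hand": -0.2,"delta_pos": [-2,3,35],"yaw": 0}
  ]
}}

```text
clock: 5.08
position: [493.3, 217.2, 32.3]
ee_rot: [1.0, 0.001, 0.001, 0.001]
contact_force: [1.3, -5.1, 12.0]
gripper_width: 34.2
grasp_force: 6.1
```

```bash
cat >> h.py <<'E'
def pair(X,f,h=33,pts=()):
    S=cam('scene');T=cam('top');o=[]
    for c in(S,T):
        w=wn(c,X,h);s=396/(2*h);g=cv2.resize(c['pixels'][w[0]:w[1],w[2]:w[3],::-1],(396,396),interpolation=cv2.INTER_CUBIC)
        for p in pts:
            r,k=(proj(c,p)-[w[0],w[2]]+.5)*s-.5;cv2.circle(g,(int(k),int(r)),2,(0,0,255),-1)
        o.append(g)
    cv2.imwrite('pics/'+f,np.hstack(o));return S,T
E
python3 - <<'E'
from h import *
go([494,221,33]);pair([494,221,40],'g3.png')
E
```

```text
clock 5.08 pos [493.3 217.2  32.3] th 0.0014 -> delta [ 0.7 -3.8 -0.7] yaw 0.0014 F [ 1.3 -5.1 12. ] w 34.2 g 6.1 j [ 0.72  0.46 -0.44  0.   -0.67  0.85]
```

View pics/g3.png

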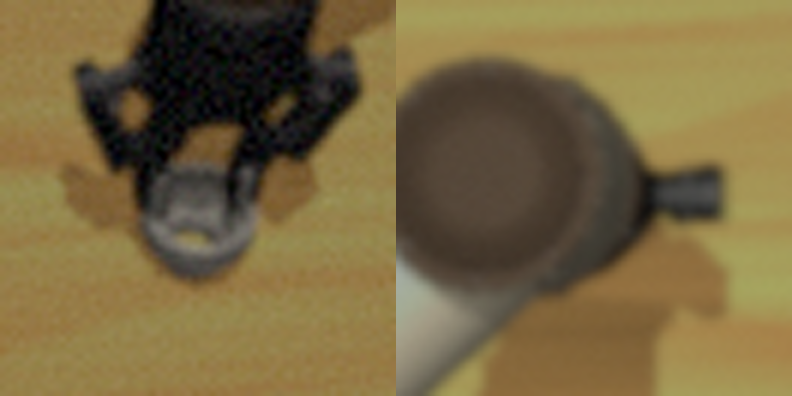

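The fingers ended at 34 mm, so the band was not gripped. The right finger seems to overlap the bowl's interior at about (240,200). I'll open, back up and re-measure the reflector.

{"api": "apply_moves", "payload": {
  "rows": [
    {"hand": 0,"delta_pos": [0,0,0],"yaw": 0},
    {"hand": 0,"delta_pos": [0,0,0],"yaw": 0}
  ]
}}

```text
clock: 5.35
position: [493.3, 218.5, 31.4]
ee_rot: [1.0, 0.0, 0.001, -0.001]
contact_force: [-0.4, -0.7, 8.1]
gripper_width: 42.9
grasp_force: 3.9
```

Run:
```python
from h import *
np.set_printoptions(precision=1,suppress=True)
go([494,221,33])
for n in('scene','top'):
    cam(n)
    for q in('reflector','reflector_rim'): print(n,q,[(round(d['score'],2),np.array(d['location']).round(1).tolist()) for d in nets.pinpoint(n,q)][:3])
```

```text
clock 5.35 pos [493.3 218.5  31.4] th 0.0006 -> delta [ 0.7 -2.5 -1.5] yaw 0.0006 F [-0.4 -0.7  8.1] w 42.9 g 3.9 j [ 0.7  0.5 -0.4  0.  -0.7  0.8]
scene reflector [(0.69, [210.8, 330.9]), (0.5, [253.4, 161.0])]
scene reflector_rim [(0.76, [204.9, 332.0])]
top reflector []
top reflector_rim []
```

{"api": "apply_moves", "payload": {
  "rows": [
    {"hand": 0,"delta_pos": [0,0,-10],"yaw": 0},
    {"hand": 0,"delta_pos": [0,0,-25],"yaw": 0},
    {"hand": 0,"delta_pos": [0,0,-50],"yaw": 0},
    {"hand": 0,"delta_pos": [0,0,-70],"yaw": 0},
    {"hand": 0,"delta_pos": [0,0,-70],"yaw": 0},
    {"hand": 0,"delta_pos": [0,0,-70],"yaw": 0}
  ]
}}

```text
clock: 6.15
position: [492.5, 218.6, 101.2]
ee_rot: [1.0, -0.0, 0.001, -0.001]
contact_force: [-0.3, -0.3, -0.3]
gripper_width: 42.5
grasp_force: 0.0
```

Run:
```python
from h import *
go([494,221,33]);pair([494,221,40],'g4.png',33,[(494,221,40),(492,218+21,78),(492,218-21,78)])
```

```text
clock 6.15 pos [492.5 218.6 101.2] th -0.0001 -> delta [ 1.3 -2.2 68.3] yaw -0.0001 F [-0.3 -0.3 -0.3] w 42.5 g 0.0 j [ 0.72  0.36 -0.37 -0.   -0.83  0.85]
```

View pics/g4.png

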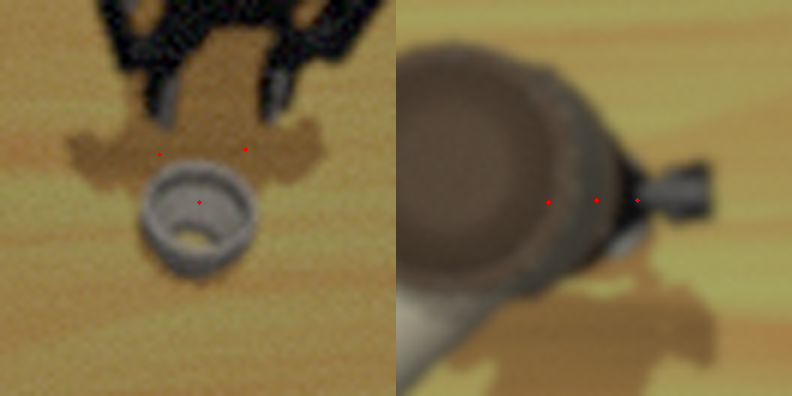

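The reflector has not moved; rim centre is at (197,212) in the left panel. The fingertips at (163,125) and (272,118) look about 20 mm higher than the nominal model. So the grasp was too high and the tips slid into the bowl. I'll go lower in small guarded steps.

{"api": "apply_moves", "payload": {
  "rows": [
    {"hand": 1,"delta_pos": [0,0,0],"yaw": 0},
    {"hand": 1,"delta_pos": [0,0,0],"yaw": 0},
    {"hand": 1,"delta_pos": [0,0,0],"yaw": 0},
    {"hand": 1,"delta_pos": [0,0,0],"yaw": 0},
    {"hand": 1,"delta_pos": [0,0,25],"yaw": 0},
    {"hand": 1,"delta_pos": [0,0,50],"yaw": 0},
    {"hand": 1,"delta_pos": [0,0,70],"yaw": 0},
    {"hand": 1,"delta_pos": [0,0,75],"yaw": 0},
    {"hand": 1,"delta_pos": [0,0,80],"yaw": 0},
    {"hand": 1,"delta_pos": [0,0,80],"yaw": 0}
  ]
}}

```text
clock: 7.08
position: [492.1, 218.0, 19.2]
ee_rot: [1.0, 0.0, -0.0, 0.0]
contact_force: [-0.2, -0.6, 0.2]
gripper_width: 85.8
grasp_force: 0.0
```

{"api": "apply_moves", "payload": {
  "rows": [
    {"hand": 1,"delta_pos": [0,0,2],"yaw": 0},
    {"hand": 1,"delta_pos": [0,0,4],"yaw": 0},
    {"hand": 1,"delta_pos": [0,0,4],"yaw": 0}
  ]
}}

```text
clock: 7.33
position: [492.4, 218.3, 16.2]
ee_rot: [1.0, -0.0, 0.001, -0.0]
contact_force: [0.2, 0.4, -0.3]
gripper_width: 85.4
grasp_force: 0.0
```

{"api": "apply_moves", "payload": {
  "rows": [
    {"hand": 0.48,"delta_pos": [0,0,0],"yaw": 0},
    {"hand": 0.48,"delta_pos": [0,0,0],"yaw": 0},
    {"hand": 0.48,"delta_pos": [0,0,0],"yaw": 0}
  ]
}}

```text
clock: 7.58
position: [492.3, 218.3, 16.1]
ee_rot: [1.0, 0.0, 0.0, -0.0]
contact_force: [0.3, 0.1, 0.3]
gripper_width: 63.4
grasp_force: 0.2
```

Run:
```python
from h import *
go([494,221,33]);pair([494,221,40],'g5.png',33)
```

```text
clock 7.58 pos [492.3 218.3  16.1] th 0.0001 -> delta [  1.7  -2.7 -16.9] yaw 0.0001 F [0.3 0.1 0.3] w 63.4 g 0.2 j [ 0.72  0.49 -0.45  0.   -0.63  0.85]
```

View pics/g5.png

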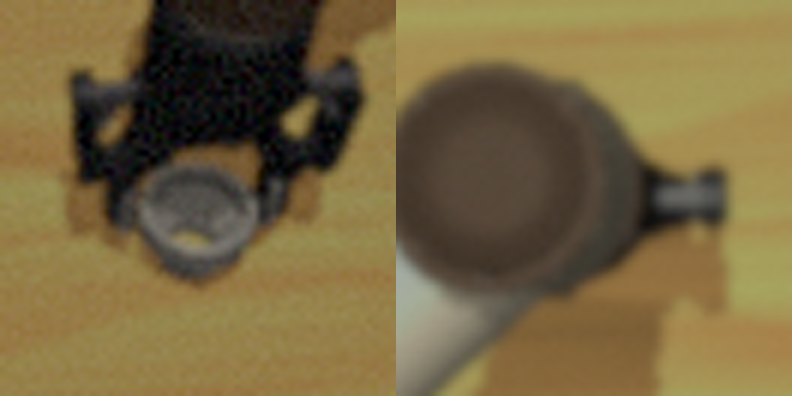

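The fingers now straddle the bowl from outside, with tips at (122,225) and (270,215). I'll go 4 mm lower and close.

{"api": "apply_moves", "payload": {
  "rows": [
    {"hand": 0.48,"delta_pos": [0,0,2],"yaw": 0},
    {"hand": 0.48,"delta_pos": [0,0,4],"yaw": 0},
    {"hand": 0.48,"delta_pos": [0,0,4],"yaw": 0},
    {"hand": 0.1,"delta_pos": [0,0,4],"yaw": 0},
    {"hand": 0.1,"delta_pos": [0,0,4],"yaw": 0},
    {"hand": 0.1,"delta_pos": [0,0,4],"yaw": 0},
    {"hand": 0.1,"delta_pos": [0,0,4],"yaw": 0},
    {"hand": 0.1,"delta_pos": [0,0,4],"yaw": 0}
  ]
}}

```text
clock: 8.35
position: [492.1, 218.0, 12.0]
ee_rot: [1.0, 0.0, 0.0, 0.0]
contact_force: [-1.6, -0.4, 5.6]
gripper_width: 56.6
grasp_force: 63.6
```

{"api": "apply_moves", "payload": {
  "rows": [
    {"hand": 0.1,"delta_pos": [0,0,-10],"yaw": 0},
    {"hand": 0.1,"delta_pos": [0,0,-30],"yaw": 0},
    {"hand": 0.1,"delta_pos": [0,0,-60],"yaw": 0},
    {"hand": 0.1,"delta_pos": [0,0,-100],"yaw": 0},
    {"hand": 0.1,"delta_pos": [0,0,-140],"yaw": 0},
    {"hand": 0.1,"delta_pos": [0,0,-180],"yaw": 0},
    {"hand": 0.1,"delta_pos": [0,0,-220],"yaw": 0},
    {"hand": 0.1,"delta_pos": [0,0,-240],"yaw": 0},
    {"hand": 0.1,"delta_pos": [0,0,-240],"yaw": 0},
    {"hand": 0.1,"delta_pos": [0,0,-240],"yaw": 0}
  ]
}}

```text
clock: 9.18
position: [491.9, 218.1, 252.9]
ee_rot: [1.0, -0.0, 0.001, -0.001]
contact_force: [0.5, -0.1, -2.1]
gripper_width: 56.1
grasp_force: 63.9
```

Run:
```python
from h import *
np.set_printoptions(precision=1,suppress=True)
go([597,-281.5,252])
S=cam('scene')
for q in('reflector','reflector_rim'): print(q,[(round(d['score'],2),np.array(d['location']).round(1).tolist()) for d in nets.pinpoint('scene',q)][:3])
for X in([492,218,240],[492,218,280]): print(proj(S,X))
w=wn(S,[492,218,260],30);m=mask(S,w,'refl');print(m.sum(),fit([(S,m,w)],REFL,[492,218,240.],2),fit([(S,m,w)],REFL,[492,218,240.],3))
```

```text
clock 9.18 pos [491.9 218.1 252.9] th -0.0004 -> delta [105.3 499.6  -0.1] yaw -0.0004 F [ 0.5 -0.1 -2.1] w 56.1 g 63.9 j [ 0.7  0.2 -0.2 -0.  -1.2  0.8]
reflector [(0.76, [158.7, 343.4]), (0.17, [294.8, 224.5])]
reflector_rim [(0.76, [146.1, 342.4]), (0.61, [296.6, 222.9])]
[155.9 341.4]
[144.7 343.7]
1369 (array([485.7, 220.3, 240. ]), np.float64(903.8278046905036)) (array([801.1, 114.8, 586.9]), np.float64(268.59435601691655))
```

{"api": "apply_moves", "payload": {
  "rows": [
    {"hand": 0.1,"delta_pos": [8,40,0],"yaw": 0},
    {"hand": 0.1,"delta_pos": [16,80,0],"yaw": 0},
    {"hand": 0.1,"delta_pos": [25,120,0],"yaw": 0},
    {"hand": 0.1,"delta_pos": [33,160,0],"yaw": 0},
    {"hand": 0.1,"delta_pos": [42,200,0],"yaw": 0},
    {"hand": 0.1,"delta_pos": [50,240,0],"yaw": 0},
    {"hand": 0.1,"delta_pos": [59,280,0],"yaw": 0},
    {"hand": 0.1,"delta_pos": [67,320,0],"yaw": 0},
    {"hand": 0.1,"delta_pos": [76,360,0],"yaw": 0},
    {"hand": 0.1,"delta_pos": [84,400,0],"yaw": 0},
    {"hand": 0.1,"delta_pos": [92,440,0],"yaw": 0},
    {"hand": 0.1,"delta_pos": [100,475,0],"yaw": 0}
  ]
}}

```text
clock: 10.33
position: [591.3, -259.4, 249.3]
ee_rot: [1.0, -0.001, -0.002, -0.0]
contact_force: [1.0, 0.8, -0.8]
gripper_width: 56.4
grasp_force: 63.9
```

{"api": "apply_moves", "payload": {
  "rows": [
    {"hand": 0.1,"delta_pos": [5,22,0],"yaw": 0},
    {"hand": 0.1,"delta_pos": [5,24.5,30],"yaw": 0},
    {"hand": 0.1,"delta_pos": [5,24.5,65],"yaw": 0},
    {"hand": 0.1,"delta_pos": [5,24.5,100],"yaw": 0},
    {"hand": 0.1,"delta_pos": [5,24.5,130],"yaw": 0},
    {"hand": 0.1,"delta_pos": [5,24.5,150],"yaw": 0},
    {"hand": 0.1,"delta_pos": [5,24.5,155],"yaw": 0},
    {"hand": 0.1,"delta_pos": [5,24.5,155],"yaw": 0},
    {"hand": 0.1,"delta_pos": [5,24.5,155],"yaw": 0}
  ]
}}

```text
clock: 11.08
position: [597.5, -281.8, 96.8]
ee_rot: [1.0, 0.0, -0.0, 0.0]
contact_force: [-0.3, 0.8, 0.2]
gripper_width: 56.4
grasp_force: 64.0
```

Run:
```python
from h import *
np.set_printoptions(precision=1,suppress=True)
go([597,-281.5,72])
S,T=pair([597,-281.5,80],'p1.png',33)
for n,c in(('scene',S),('top',T)):
  for q in('reflector','reflector_rim','post','post_top'):
    L=[d['location'] for d in nets.pinpoint(n,q)]; L=[l for l in L if np.linalg.norm(np.array(l)-proj(c,[597,-281,70]))<30]
    z=dict(reflector=85,reflector_rim=125,post=0,post_top=60)[q]
    print(n,q,[(np.array(l).round(1),at_z(c,l,z)) for l in L], proj(c,[597,-281.5,z]))
```

```text
clock 11.08 pos [ 597.5 -281.8   96.8] th 0.0005 -> delta [-0.4 -0.3 24.8] yaw 0.0005 F [-0.3  0.8  0.2] w 56.4 g 64.0 j [-0.2  0.6 -0.1  0.  -1.   1.8]
scene reflector [(array([236.8, 153. ]), array([ 605.4, -284.5,   85. ]))] [234.1 154.4]
scene reflector_rim [(array([225.4, 150.9]), array([ 595.9, -281.4,  125. ]))] [225.8 150.8]
scene post [(array([252.8, 158.7]), array([ 605.1, -288.5,    0. ]))] [250.2 161.5]
scene post_top [(array([236.9, 157.1]), array([ 590.2, -280.7,   60. ]))] [239.  156.6]
top reflector [(array([191. , 405.7]), array([ 596.4, -288.5,   85. ]))] [190.8 403.2]
top reflector_rim [(array([190.1, 404.3]), array([ 594.2, -273.1,  125. ]))] [189.  407.3]
top post [(array([194.8, 394.5]), array([ 595.7, -278.8,    0. ]))] [194.4 395.4]
top post_top [(array([191.6, 400.5]), array([ 598. , -280.7,   60. ]))] [191.9 400.8]
```

View pics/p1.png

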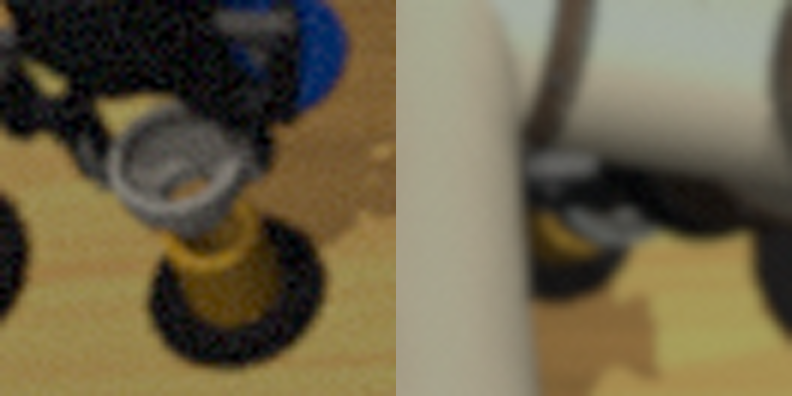

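The reflector is held mouth up above the post. In the left panel its rim spans about columns 110–245 and rows 106–222. The tube's end ring spans columns 160–268, with its front edge near row 270. I'll compare these with model projections.

Run:
```python
from h import *
np.set_printoptions(precision=0,suppress=True)
S=cam('scene');T=cam('top');w=wn(S,[597,-281.5,80],33)
def ext(z,d,x=597,y=-281.5):
    q=(np.array([proj(S,v) for v in circ(x,y,z,d)])-[w[0],w[2]]+.5)*6-.5
    return 'cols',q[:,1].min(),q[:,1].max(),'rows',q[:,0].min(),q[:,0].max()
print('rim125',ext(125,58));print('band109',ext(109,58));print('posttop',ext(60,44));print('foot',ext(8,84),ext(0,84))
p=proj(S,[597,-281.5,60]);print(((proj(S,[607,-281.5,60])-p)*6),((proj(S,[597,-271.5,60])-p)*6),((proj(S,[597,-281.5,70])-p)*6))
# scene fit of post foot region mask and reflector mask
a=S['pixels'][w[0]:w[1],w[2]:w[3]];h=cv2.cvtColor(a,cv2.COLOR_RGB2HSV)
m=(h[...,1]<75)&(h[...,2]>70);np.set_printoptions(linewidth=200)
for r in range(12,48,1): print(r,''.join('#' if x else ('b' if v<55 else ('Y' if s>165 else '.')) for x,v,s in zip(m[r,8:56],h[r,8:56,2],h[r,8:56,1])))
```

```text
rim125 ('cols', np.float64(106.68779481368477), np.float64(243.57839343261446), 'rows', np.float64(90.01162443479421), np.float64(201.9930827357133))
band109 ('cols', np.float64(116.42969602281914), np.float64(251.57776001811538), 'rows', np.float64(110.68070340038435), np.float64(221.91350305624496))
posttop ('cols', np.float64(160.59680157773164), np.float64(259.2755157605634), 'rows', np.float64(183.7729529952024), np.float64(266.4246856567838))
foot ('cols', np.float64(144.53274633011705), np.float64(325.7067869066947), 'rows', np.float64(207.32293234891995), np.float64(361.73300760198947)) ('cols', np.float64(148.81405715400513), np.float64(328.9268307886083), 'rows', np.float64(216.15264108206316), np.float64(370.0410350921502))
[19. -2.] [-1. 22.] [-12.  -5.]
12 ...bbbbbbbbbbbbbbbbbbbbbbbbbbbbbbbbbbbbbbbYYYYYY
13 ...bbbbbbbbbbbbbbbbbbbbbbbbbbbbbbbbbbbbbbb.YYYY.
14 ....bbbbbbbbbbbbbbbbbbbbbbbbbbbbbbbbbbbbbbYYYY..
15 ...bbbbb..bbbbY.....bbbbbbbbbbbbbbbbbbbbbbYYYY..
16 bbbbbbbb..............bbbbbbbbbbbbbbbbbbbbYYY...
17 bbbbbbbb............###bbbbbbbbbbbbbbbbbbb......
18 bbbbbbbb
[... 848 characters left out ...]
###....YYYY.............
35 ...............##########......YYYY.............
36 ................######.#......YYYYYY............
37 ...................#.#.......YYYYYYYbbb.........
38 ............................YYYYYYYYbbbbb.Y.....
39 ...................YYY.....YYYYYYYYYbbbbbbb.....
40 ...................YYYYbbYYYY.YYYYYYbbbbbbbb....
41 ....................YYYYYYYYYYYY.YYYbbbbbbbb....
42 ....................YYYYYYYYYYYYYYYYbbbbbbbbb...
43 ....................YYYYYYYYYYYYYYYY.bbbbbbbb...
44 ...................b.YYYYYYYYY.YY.YY.bbbbbbbb...
45 ..................bbbYYYYYYYYYYY.YY.Ybbbbbbbbb..
46 ..................bbbbYYYYYYYYYYYYYYY.bbbbbbbb..
47 ..................bbbbYYYYYYYYYYYYYYYYbbbbbbbb..
```

{"api": "apply_moves", "payload": {
  "rows": [
    {"hand": 0.1,"delta_pos": [-2,0,10],"yaw": 0},
    {"hand": 0.1,"delta_pos": [-2,0,20],"yaw": 0},
    {"hand": 0.1,"delta_pos": [-2,0,22],"yaw": 0},
    {"hand": 0.1,"delta_pos": [-2,0,22],"yaw": 0},
    {"hand": 0.1,"delta_pos": [-2,0,22],"yaw": 0}
  ]
}}

```text
clock: 12.1
position: [594.9, -281.5, 74.0]
ee_rot: [1.0, 0.0, -0.0, -0.0]
contact_force: [0.5, -0.2, -0.1]
gripper_width: 56.6
grasp_force: 64.0
```

```bash
cat > m.py <<'E'
from h import *
np.set_printoptions(precision=1,suppress=True,linewidth=200)
import sys
zb=float(sys.argv[1]);go([597,-281.5,72])
S=cam('scene');w=wn(S,[597,-281.5,80],33)
def ext(z,d,x=597,y=-281.5):
    q=(np.array([proj(S,v) for v in circ(x,y,z,d)])-[w[0],w[2]])
    return 'cols',q[:,1].min().round(1),q[:,1].max().round(1),'rows',q[:,0].min().round(1),q[:,0].max().round(1)
print('rim',ext(zb+40,58));print('rim in',ext(zb+40,48));print('band',ext(zb+24,58));print('hole0',ext(zb,24));print('neck0',ext(zb,34));print('ptop',ext(60,44))
h=cv2.cvtColor(S['pixels'][w[0]:w[1],w[2]:w[3]],cv2.COLOR_RGB2HSV)
for r in range(14,50): print('%2d'%r,''.join('#' if s<75 and v>70 else ('b' if v<55 else ('Y' if s>165 else '.')) for s,v in zip(h[r,8:56,1],h[r,8:56,2])))
E
python3 m.py 62
```

```text
clock 12.1 pos [ 594.9 -281.5   74. ] th 0.0001 -> delta [ 2.1 -0.   2. ] yaw 0.0001 F [ 0.5 -0.2 -0.1] w 56.6 g 64.0 j [-0.2  0.6 -0.1  0.  -0.9  1.8]
rim ('cols', np.float64(19.7), np.float64(42.1), 'rows', np.float64(19.5), np.float64(38.0))
rim in ('cols', np.float64(21.6), np.float64(40.2), 'rows', np.float64(21.1), np.float64(36.4))
band ('cols', np.float64(21.3), np.float64(43.4), 'rows', np.float64(22.8), np.float64(41.2))
hole0 ('cols', np.float64(29.9), np.float64(38.9), 'rows', np.float64(32.9), np.float64(40.4))
neck0 ('cols', np.float64(28.0), np.float64(40.8), 'rows', np.float64(31.4), np.float64(42.0))
ptop ('cols', np.float64(26.3), np.float64(42.8), 'rows', np.float64(30.2), np.float64(44.0))
14 bbbbbbbbbbbbbbbbbbbbbbbbbbbbbbbbbbY...bbbbbbYYY.
15 ..bbbbbbbbbbbbbbbbbbbbbbbbbbbbbbbbYY..bbbbbbYY..
16 ....bbbbbbbbbbbbbbbbbbbbbbbbbbbbbbbYY..bbbbbb...
17 ......bbbbbbbbbbbbbbbbbbbbbbbbbbbbbbbYbbbbbb....
18 b.....bbbbbbbbbbbbbbbbbbbbbbbbbbbbbbbbbbbbb.....
19 b.....bbbbbbbbbbbbbbbbbbbbbbbbbbbbbbbbbbbbb.....
20 bb...bbbbbb............bbbbbbbbbbbbbbbbbbbb.....
21 bbbbbbbbbb....
[... 790 characters left out ...]
.######....Yb.........YY
37 ...............################...YYbbbb..Y.....
38 ................##############...YY.bbbbbb......
39 .................##########......YYYbbbbbbb..Y..
40 ..................#######.......YYYYbbbbbbbb....
41 .......................#.#.....YYY.YbbbbbbbbY...
42 ..............................YYYYYbYbbbbbbbb...
43 ....................YYYYYYYY.YYYYYYYYbbbbbbbb...
44 ...................bbYYYYYYYYYYYYYYYYbbbbbbbb...
45 ...................bb.YYYYYYYYYYYY.Y.Ybbbbbbbb..
46 ..................bbbbYYYYYYYYYYYYYYYbbbbbbbbbY.
47 ..................bbbbYYYYYYYYYYYYYYYbbbbbbbbb..
48 ..................bbbbbYYYYYYY.YYYYY.Ybbbbbbb...
49 .................bbbbbbYYYYYYYYYYYYYYbbbbbbbb...
```

{"api": "apply_moves", "payload": {
  "rows": [
    {"hand": 0.1,"delta_pos": [0,0,0.5],"yaw": 0},
    {"hand": 0.1,"delta_pos": [0,0,1],"yaw": 0},
    {"hand": 0.1,"delta_pos": [0,0,1.5],"yaw": 0},
    {"hand": 0.1,"delta_pos": [0,0,1.5],"yaw": 0},
    {"hand": 0.1,"delta_pos": [0,0,1.5],"yaw": 0}
  ]
}}

```text
clock: 12.57
position: [595.0, -281.5, 73.2]
ee_rot: [1.0, -0.0, 0.0, 0.0]
contact_force: [-0.2, 0.9, -0.2]
gripper_width: 56.2
grasp_force: 64.0
```

{"api": "apply_moves", "payload": {
  "rows": [
    {"hand": 0.1,"delta_pos": [0,0,0.5],"yaw": 0},
    {"hand": 0.1,"delta_pos": [0,0,1],"yaw": 0},
    {"hand": 0.1,"delta_pos": [0,0,1],"yaw": 0}
  ]
}}

```text
clock: 12.82
position: [595.1, -281.5, 72.2]
ee_rot: [1.0, 0.0, 0.0, 0.0]
contact_force: [-0.1, -0.4, -1.0]
gripper_width: 56.6
grasp_force: 64.1
```

{"api": "apply_moves", "payload": {
  "rows": [
    {"hand": 0.1,"delta_pos": [0,0,0.5],"yaw": 0},
    {"hand": 0.1,"delta_pos": [0,0,1],"yaw": 0},
    {"hand": 0.1,"delta_pos": [0,0,1],"yaw": 0}
  ]
}}

```text
clock: 13.07
position: [595.2, -281.5, 72.1]
ee_rot: [1.0, 0.0, 0.0, 0.0]
contact_force: [-1.7, 0.6, 4.9]
gripper_width: 56.7
grasp_force: 64.4
```

{"api": "apply_moves", "payload": {
  "rows": [
    {"hand": 0.1,"delta_pos": [0,0,0.5],"yaw": 0},
    {"hand": 0.1,"delta_pos": [0,0,1],"yaw": 0},
    {"hand": 0.1,"delta_pos": [0,0,1],"yaw": 0}
  ]
}}

```text
clock: 13.32
position: [595.2, -281.6, 72.1]
ee_rot: [1.0, 0.0, 0.0, 0.0]
contact_force: [-3.0, 2.4, 9.6]
gripper_width: 56.4
grasp_force: 64.8
```

{"api": "apply_moves", "payload": {
  "rows": [
    {"hand": 0.1,"delta_pos": [0,0,-1],"yaw": 0},
    {"hand": 0.1,"delta_pos": [0,0,-1.3],"yaw": 0},
    {"hand": 0.4,"delta_pos": [0,0,-1.3],"yaw": 0},
    {"hand": 0.4,"delta_pos": [0,0,-1.3],"yaw": 0},
    {"hand": 0.9,"delta_pos": [0,0,-1.3],"yaw": 0},
    {"hand": 0.9,"delta_pos": [0,0,-1.3],"yaw": 0},
    {"hand": 0.9,"delta_pos": [0,0,-1.3],"yaw": 0},
    {"hand": 0.9,"delta_pos": [0,0,-1.3],"yaw": 0}
  ]
}}

```text
clock: 13.98
position: [595.0, -281.5, 71.1]
ee_rot: [1.0, -0.0, -0.0, -0.0]
contact_force: [-0.1, -0.1, 0.2]
gripper_width: 81.2
grasp_force: 0.0
```

{"api": "apply_moves", "payload": {
  "rows": [
    {"hand": 0.9,"delta_pos": [0,0,-5],"yaw": 0},
    {"hand": 0.9,"delta_pos": [0,0,-20],"yaw": 0},
    {"hand": 0.9,"delta_pos": [0,0,-50],"yaw": 0},
    {"hand": 0.9,"delta_pos": [0,0,-90],"yaw": 0},
    {"hand": 0.9,"delta_pos": [0,0,-130],"yaw": 0},
    {"hand": 0.9,"delta_pos": [0,0,-170],"yaw": 0},
    {"hand": 0.9,"delta_pos": [0,0,-200],"yaw": 0},
    {"hand": 0.9,"delta_pos": [0,0,-200],"yaw": 0}
  ]
}}

```text
clock: 14.65
position: [597.9, -283.1, 281.3]
ee_rot: [1.0, 0.0, 0.008, 0.003]
contact_force: [0.7, -0.2, 0.9]
gripper_width: 81.1
grasp_force: 0.0
```

```bash
python3 m.py 60|tail -43
```

```text
clock 14.65 pos [ 597.9 -283.1  281.3] th 0.0008 -> delta [ -4.1  -3.  209.2] yaw 0.0008 F [ 0.7 -0.2  0.9] w 81.1 g 0.0 j [-0.2  0.4  0.2  0.  -1.3  1.8]
rim ('cols', np.float64(19.9), np.float64(42.2), 'rows', np.float64(19.9), np.float64(38.4))
rim in ('cols', np.float64(21.8), np.float64(40.3), 'rows', np.float64(21.5), np.float64(36.8))
band ('cols', np.float64(21.4), np.float64(43.5), 'rows', np.float64(23.2), np.float64(41.6))
hole0 ('cols', np.float64(30.1), np.float64(39.1), 'rows', np.float64(33.3), np.float64(40.8))
neck0 ('cols', np.float64(28.2), np.float64(40.9), 'rows', np.float64(31.7), np.float64(42.4))
ptop ('cols', np.float64(26.3), np.float64(42.8), 'rows', np.float64(30.2), np.float64(44.0))
14 ........................YYYYYYYYYYYYYYYYYYYYYY..
15 .......................#YYYYYYYYYYYYYYYYYYYYYY..
16 ........................#.YYYYYYYYYYYYYYYYYYY...
17 .........................#.YYYYYYYYYYYYYYYY.....
18 ..........................#.YYYYYYYYYYYYY.#.....
19 ............................#..YYYYYYY..#.......
20 ..............................#########.........
21 ...........
[... 793 characters left out ...]
...#####....b.....Y.....
37 ...............################...YYbbbb........
38 ...............###############....YYbbbbbb......
39 .................############....YYYbbbbbbbY....
40 ..................#########......YYYbbbbbbbb....
41 ....................#####.#.....YYYYbbbbbbbb....
42 ........................####...YYYYbYbbbbbbb....
43 .....................YYYY...Y.YYYYYYbbbbbbbbb...
44 ...................b.YYYYYYYYYYYYYYYYbbbbbbbb...
45 ...................bbYYYYYYYYYYYYYY.bbbbbbbbb...
46 ..................bbbbYYYYYYYYYYYYYYYYbbbbbbbb..
47 .................Ybbbb..YYYYYYYYYYYY.Ybbbbbbbb..
48 ..................bbbbbYYYYYYYYYYYYYYYbbbbbbb...
49 .................bbbbbbYYYYYYYYYYYYYY.bbbbbbbb..
```

{"api": "apply_moves", "payload": {
  "rows": [
    {"hand": 0.9,"delta_pos": [-7,-40,0],"yaw": 0},
    {"hand": 0.9,"delta_pos": [-15,-80,0],"yaw": 0},
    {"hand": 0.9,"delta_pos": [-22,-120,0],"yaw": 0},
    {"hand": 0.9,"delta_pos": [-29,-160,0],"yaw": 0},
    {"hand": 0.9,"delta_pos": [-36,-200,0],"yaw": 0},
    {"hand": 0.9,"delta_pos": [-43,-235,0],"yaw": 0},
    {"hand": 0.9,"delta_pos": [-45.5,-250.5,0],"yaw": 0},
    {"hand": 0.9,"delta_pos": [-45.5,-250.5,0],"yaw": 0},
    {"hand": 0.9,"delta_pos": [-45.5,-250.5,0],"yaw": 0}
  ]
}}

```text
clock: 15.45
position: [549.0, -30.3, 270.9]
ee_rot: [1.0, 0.001, -0.001, 0.0]
contact_force: [0.0, -0.2, -0.4]
gripper_width: 81.0
grasp_force: 0.0
```

Run:
```python
from h import *
np.set_printoptions(precision=1,suppress=True,linewidth=220)
go([549.5,-31,250])
S=cam('scene');T=cam('top')
for n,c in(('S',S),('T',T)):
    w=wn(c,[597,-281.5,80],20);m=mask(c,w,'refl');print(n,m.sum(),fit([(c,m,w)],REFL,[597,-281.5,60.],2))
    hsv=cv2.cvtColor(c['pixels'],cv2.COLOR_RGB2HSV)
    w=wn(c,[597,-281.5,40],30);p=hsv[w[0]:w[1],w[2]:w[3]]
    bm=(p[...,2]<70);nn,l,st,ce=cv2.connectedComponentsWithStats(bm.astype(np.uint8));k=1+st[1:,4].argmax()
    blk=(l==k)|(mask(c,wn(c,[597,-281.5,40],30),'refl')>0)
    hull=np.zeros(blk.shape,np.uint8);cs,_=cv2.findContours((l==k).astype(np.uint8),0,1);
    # foot only: fit against black pixels, outer foot edge via minimal cost outside reflector/tube
    R=lambda v:render(c,[[(0,84),(8,84)]],[v[0],v[1],0],w)
    occ=cv2.dilate((render(c,[[(8,44),(60,44)]],[597,-281.5,0],w)+render(c,REFL,[597,-281.5,60],w)>0).astype(np.uint8),np.ones((3,3)))
    f=lambda v:(((R(v)-(l==k))**2)*(1-occ)).sum()
    r=minimize(f,[597,-281.5],method='Nelder-Mead',options=dict(initial_simplex=[[590,-288],[606,-280],[594,-272]]));print('foot',r.x,r.fun)
    for q in('reflector','reflector_rim','post','post_top'):
        z=dict(reflector=60,reflector_rim=100,post=0,post_top=60)[q]
        print(n,q,[(round(d['score'],2),at_z(c,d['location'],z)) for d in nets.pinpoint('scene' if n=='S' else 'top',q) if np.linalg.norm(np.array(d['location'])-proj(c,[597,-281,60]))<25])
w=wn(T,[597,-281.5,80],20)
h=cv2.cvtColor(T['pixels'][w[0]:w[1],w[2]:w[3]],cv2.COLOR_RGB2HSV)
for r in range(0,40): print('%2d'%r,''.join('#' if s<75 and v>70 else ('b' if v<70 else ('Y' if s>165 else '.')) for s,v in zip(h[r,:,1],h[r,:,2])))
```

```text
clock 15.45 pos [549.  -30.3 270.9] th 0.0021 -> delta [ 0.5  0.7 20.9] yaw 0.0021 F [ 0.  -0.2 -0.4] w 81.0 g 0.0 j [ 0.2  0.2 -0.1 -0.  -1.2  1.3]
S 360 (array([ 597.5, -282.2,   60. ]), np.float64(41.572164552095344))
foot [ 594.9 -283.6] 34.45674740484429
S reflector [(0.54, array([ 606. , -283.9,   60. ]))]
S reflector_rim [(0.87, array([ 589.6, -291.9,  100. ]))]
S post [(0.7, array([ 593.7, -283.1,    0. ]))]
S post_top [(0.8, array([ 590.6, -285.3,   60. ]))]
T 609 (array([ 594.1, -273.1,   60. ]), np.float64(229.59806228373702))
foot [ 597.2 -284.7] 25.67255670895809
T reflector [(0.81, array([ 589.5, -281.7,   60. ]))]
T reflector_rim [(0.8, array([ 599.7, -273.1,  100. ])), (0.7, array([ 590. , -273.5,  100. ]))]
T post [(0.69, array([ 593. , -289.4,    0. ]))]
T post_top [(0.66, array([ 593.5, -284.5,   60. ]))]
 0 ........................................
 1 ........................................
 2 ........................................
 3 ........................................
 4 ........................................
 5 ........................................

[... 795 characters left out ...]
bbbbbbbbbbbb######.############.........
25 bbbbbbbbbbbbb##################.........
26 bbbbbbbbbbbbb#################..........
27 .bbbbbbbbbbbbb###############...........
28 .bbbbbbbbbbbbbb############.............
29 .bbbbbbbbbbbbbbbb#########..............
30 ..bbbbbbbbbbbbbbbbbbbb###...............
31 ...bbbbbbbbbbbbbbbbbbbbb................
32 ...bbbbbbbbbbbbbbbbbbbb.................
33 ....bbbbbbbbbbbbbbbbbb..................
34 .....bbbbbbbbbbbbbbbb...................
35 .......bbbbbbbbbbbbb....................
36 .........bbbbbbbb.......................
37 ........................................
38 ........................................
39 ........................................
```

```bash
sed -i "s/return fill(s<75)/return fill((s<75)\&(v>72))/" h.py
python3 - <<'E'
from h import *
np.set_printoptions(precision=1,suppress=True,linewidth=220)
S=cam('scene');T=cam('top')
for n,c in(('S',S),('T',T)):
    w=wn(c,[597,-281.5,80],20);m=mask(c,w,'refl');print(n,m.sum(),fit([(c,m,w)],REFL,[597,-281.5,60.],2))
w=wn(T,[597,-281.5,80],20)
print('hole T z60',at_z(T,(w[0]+20.4,w[2]+18.9),60), 'rim T z100',at_z(T,(w[0]+19.6,w[2]+21.4),100))
# handle-only: rod in holder relative to gripper, top occluded
E
```

```text
S 339 (array([ 596.3, -283.1,   60. ]), np.float64(62.03661668589004))
T 356 (array([ 598. , -281.3,   60. ]), np.float64(15.492364475201844))
hole T z60 [ 598.5 -284.8   60. ] rim T z100 [ 595.8 -280.5  100. ]
```

Reflector and post agree to about 1 mm in both views, so it is centred. The camera frame runs about 2 mm ahead of the arm frame in x and y, so I'll go for the rod at about (546.8, -32.3).

{"api": "apply_moves", "payload": {
  "rows": [
    {"hand": 0.9,"delta_pos": [-2.5,2,0],"yaw": 0},
    {"hand": 0.9,"delta_pos": [-2.5,2,30],"yaw": 0},
    {"hand": 0.9,"delta_pos": [-2.5,2,60],"yaw": 0},
    {"hand": 0.9,"delta_pos": [-2.5,2,60],"yaw": 0},
    {"hand": 0.9,"delta_pos": [-2.5,2,60],"yaw": 0}
  ]
}}

```text
clock: 16.47
position: [546.3, -33.4, 210.7]
ee_rot: [1.0, 0.0, -0.002, 0.001]
contact_force: [0.0, 0.5, -0.8]
gripper_width: 81.0
grasp_force: 0.0
```

Run:
```python
from h import *
np.set_printoptions(precision=1,suppress=True,linewidth=220)
go([546.8,-32.3,160])
S=cam('scene');X=[548,-32,180];w=wn(S,X,34)
for z in(175,190,210): print(z,proj(S,[546.8,-32.3,z])-[w[0],w[2]],proj(S,[546.8,7,z])-[w[0],w[2]],proj(S,[546.8,-71,z])-[w[0],w[2]])
h=cv2.cvtColor(S['pixels'][w[0]:w[1],w[2]:w[3]],cv2.COLOR_RGB2HSV)
for r in range(6,56): print('%2d'%r,''.join('b' if v<60 else ('O' if s>200 and v>75 else ('#' if s<75 else '.')) for s,v in zip(h[r,:,1],h[r,:,2])))
```

```text
clock 16.47 pos [546.3 -33.4 210.7] th 0.0003 -> delta [ 0.7 -1.2 50.7] yaw 0.0003 F [ 0.   0.5 -0.8] w 81.0 g 0.0 j [ 0.2  0.3 -0.2  0.  -1.1  1.3]
175 [34.5 33.6] [33.7 48.8] [35.3 18.6]
190 [30.9 33.3] [30.1 48.7] [31.7 18.2]
210 [25.9 32.9] [25.1 48.5] [26.7 17.5]
 6 ..bbbb....bbbbbbbbbbbbbbbbbbbbbbbbbbbb..bbbbbbbbbbbbbbbbbbbbb.......
 7 ..bbbbbbbbbbbbbbbbbbbb....bbb.............bbbbbbbbbbbbbbbbbbb.......
 8 ..bbbbbbbbbbbbbbbbbbb......................bbbbbbbbbbbbbbbbbb.......
 9 ..bbbbbbbbbbbbbbbbbb........................bbbbbbbbbbbbbbbbb.......
10 ..bbbbbbbbbbbbbbbbb.............................bbbbbbbbbbbbb.......
11 ..bbbbbbbbbbbbbbb................................bbbbbb.............
12 ..bbbbbbbbbbbbb..................................bbbbb..............
13 ..bbb...bbbbbbb...................................bbb...............
14 .........bbbbbb..................................##bbb..............
15 ..........bbbb#..................................###bb..............
16 ..........bb###..................................###bb..............
17 ..........bbb#b.....................
[... 2068 characters left out ...]
.........O..OO.OOOOOOOO.O..O........................
47 ................................OOOOOOOO.........b..................
48 ...............................OOOOOOO.O....OO..Ob..................
49 ............................O.........O.O..O..O..b..................
50 ......................O.......O....O...O...O..O..b..................
51 .........................O.................O....bb..................
52 .........................O.O.........O........OObbb.................
53 .......................O....O..............O....bbb.................
54 .......................OO...O..OOOO.O....O......bbb.................
55 ........................OO..........O.....OOO..bbbb.................
```

The handle top is centred at window (32.5, 34.7), with the finger edges at columns 15 and 49. I'll shift about 3.5 mm to +y and descend.

{"api": "apply_moves", "payload": {
  "rows": [
    {"hand": 0.9,"delta_pos": [0,-3.5,0],"yaw": 0},
    {"hand": 0.9,"delta_pos": [0,-3.5,20],"yaw": 0},
    {"hand": 0.9,"delta_pos": [0,-3.5,40],"yaw": 0},
    {"hand": 0.9,"delta_pos": [0,-3.5,50],"yaw": 0},
    {"hand": 0.9,"delta_pos": [0,-3.5,50],"yaw": 0},
    {"hand": 0.9,"delta_pos": [0,-3.5,50],"yaw": 0},
    {"hand": 0,"delta_pos": [0,-3.5,50],"yaw": 0},
    {"hand": 0,"delta_pos": [0,-3.5,50],"yaw": 0},
    {"hand": 0,"delta_pos": [0,-3.5,50],"yaw": 0},
    {"hand": 0,"delta_pos": [0,-3.5,50],"yaw": 0}
  ]
}}

```text
clock: 17.35
position: [547.4, -29.4, 162.2]
ee_rot: [1.0, 0.0, 0.001, -0.0]
contact_force: [-0.3, 0.6, -0.3]
gripper_width: 42.7
grasp_force: 0.0
```

Run:
```python
from h import *
np.set_printoptions(precision=1,suppress=True,linewidth=220)
go([546.8,-29,160])
S=cam('scene');T=cam('top');X=[548,-32,180];w=wn(S,X,34)
h=cv2.cvtColor(S['pixels'][w[0]:w[1],w[2]:w[3]],cv2.COLOR_RGB2HSV)
for r in range(20,50): print('%2d'%r,''.join('b' if v<60 else ('O' if s>200 and v>75 else ('#' if s<75 else '.')) for s,v in zip(h[r,8:60,1],h[r,8:60,2])))
```

```text
clock 17.35 pos [547.4 -29.4 162.2] th 0.0001 -> delta [-0.6 -0.4  2.2] yaw 0.0001 F [-0.3  0.6 -0.3] w 42.7 g 0.0 j [ 0.2  0.3 -0.3  0.  -1.   1.3]
20 .bbbbbbb......bbbbbbbbbbbb.bbbbbbbbbbbb...bbbbbbbb..
21 .bbbbbbbb....bbbbbbbb...........bbbbbbbbbbbbbbbbbb..
22 ..bbbbbbbb..bbbbbbbb.............bbbbbbbbbbbbbbbbb..
23 ..bbbbbbbbbbbbbbbbb..............bbbbbbbbbbbbbbbb...
24 ...bbbbbbbbbbbbbbbb...............bbbbbbbbbbbbbb....
25 ....bbbbbbbbbbbbbb................bbbbbbbbbbbbbb....
26 ....bbbbbbbbbbbbbb.................bbbbbbbbbbbb.....
27 .....bbbbbbbbbbbb...................bbbbbb..........
28 ......bbbb..bbbbbb..................bbbb............
29 .............bbbbb........OOO.......#bbb............
30 .............bbbb.......OOOOOO......bbbb............
31 ..............bb##.....OOOOOOO......bbbb............
32 ..............bb##.....OOOOOOOO.....#bbb............
33 ..............bb##.....OOOOOOOO.....##bb............
34 ..............bb##.....OOOOOOOO.....##bb............
35 ..............bb##b...OOOOOOOO......b#bb............
36 ...............bb#bb....OOOO.bb.O...##..............
37 ................##bb..OO.....O..O...##..............
38 .................#b...OOOOOOOOO.....b...............
39 ......................OOOOOOOOOO....................
40 .......................OOOOOOOO....O.O..............
41 .....................OOOOOOOOOO.O..O................
42 .................OO....OOOOOOOO.OO..O...............
43 ......................OOOOOOOOOO........O...........
44 ....................OO.OOOOOOOOO.......O............
45 ..................OO....OOOOOOOO.O..O..O............
46 ...................O....OOOOOOOO..O.................
47 ...................O.O..OOOOOOO...O..O...bb.........
48 .....................O.O.OOOOO.......O.O.b..........
49 ..........................OOO.O..........b..........
```

Fingers flank the handle evenly: inner edges at columns 18.5 and 36, handle centre at 26.5. The tips are near z 167. I'll go 14 mm lower and close.

{"api": "apply_moves", "payload": {
  "rows": [
    {"hand": 0,"delta_pos": [0,0,5],"yaw": 0},
    {"hand": 0,"delta_pos": [0,0,10],"yaw": 0},
    {"hand": 0,"delta_pos": [0,0,14],"yaw": 0},
    {"hand": 0,"delta_pos": [0,0,14],"yaw": 0},
    {"hand": 0,"delta_pos": [0,0,14],"yaw": 0},
    {"hand": -0.7,"delta_pos": [0,0,14],"yaw": 0},
    {"hand": -0.7,"delta_pos": [0,0,14],"yaw": 0},
    {"hand": -0.7,"delta_pos": [0,0,14],"yaw": 0},
    {"hand": -0.7,"delta_pos": [0,0,14],"yaw": 0},
    {"hand": -0.7,"delta_pos": [0,0,14],"yaw": 0},
    {"hand": -0.7,"delta_pos": [0,0,14],"yaw": 0}
  ]
}}

```text
clock: 18.37
position: [547.3, -29.5, 147.7]
ee_rot: [1.0, 0.0, 0.0, -0.0]
contact_force: [0.1, -0.7, 0.7]
gripper_width: 20.3
grasp_force: 58.6
```

{"api": "apply_moves", "payload": {
  "rows": [
    {"hand": -0.7,"delta_pos": [0,0,-8],"yaw": 0},
    {"hand": -0.7,"delta_pos": [0,0,-25],"yaw": 0},
    {"hand": -0.7,"delta_pos": [0,0,-50],"yaw": 0},
    {"hand": -0.7,"delta_pos": [0,0,-75],"yaw": 0},
    {"hand": -0.7,"delta_pos": [0,0,-100],"yaw": 0},
    {"hand": -0.7,"delta_pos": [0,0,-125],"yaw": 0},
    {"hand": -0.7,"delta_pos": [0,0,-145],"yaw": 0},
    {"hand": -0.7,"delta_pos": [0,0,-160],"yaw": 0},
    {"hand": -0.7,"delta_pos": [0,0,-160],"yaw": 0},
    {"hand": -0.7,"delta_pos": [0,0,-160],"yaw": 0}
  ]
}}

```text
clock: 19.2
position: [546.9, -29.3, 307.9]
ee_rot: [1.0, -0.0, 0.001, -0.0]
contact_force: [-0.2, -0.9, -0.5]
gripper_width: 20.6
grasp_force: 58.6
```

Run:
```python
from h import *
np.set_printoptions(precision=1,suppress=True,linewidth=220)
go([595,-281,308])
S=cam('scene')
for q in('rod','rod_band'): print(q,[(round(d['score'],2),np.array(d['location'])) for d in nets.pinpoint('scene',q)][:3])
print(proj(S,[549,-30,175]),proj(S,[549,-30,250]))
```

```text
clock 19.2 pos [546.9 -29.3 307.9] th -0.0001 -> delta [ 48.1 251.7  -0.3] yaw -0.0001 F [-0.2 -0.9 -0.5] w 20.6 g 58.6 j [ 0.2  0.2 -0.  -0.  -1.3  1.3]
rod [(0.79, array([194.8, 246.9]))]
rod_band [(0.86, array([178.3, 244.1]))]
[194.1 246.6] [175.1 245.1]
```

{"api": "apply_moves", "payload": {
  "rows": [
    {"hand": -0.7,"delta_pos": [3,15,0],"yaw": 0},
    {"hand": -0.7,"delta_pos": [8,40,0],"yaw": 0},
    {"hand": -0.7,"delta_pos": [13,68,0],"yaw": 0},
    {"hand": -0.7,"delta_pos": [18,96,0],"yaw": 0},
    {"hand": -0.7,"delta_pos": [24,124,0],"yaw": 0},
    {"hand": -0.7,"delta_pos": [29,152,0],"yaw": 0},
    {"hand": -0.7,"delta_pos": [34,180,0],"yaw": 0},
    {"hand": -0.7,"delta_pos": [39,207,0],"yaw": 0},
    {"hand": -0.7,"delta_pos": [44,230,0],"yaw": 0},
    {"hand": -0.7,"delta_pos": [47,245,0],"yaw": 0},
    {"hand": -0.7,"delta_pos": [48,251.5,0],"yaw": 0},
    {"hand": -0.7,"delta_pos": [48,251.5,0],"yaw": 0}
  ]
}}

```text
clock: 20.35
position: [594.8, -281.8, 305.8]
ee_rot: [1.0, -0.001, -0.001, -0.0]
contact_force: [-0.9, 0.0, -0.3]
gripper_width: 20.8
grasp_force: 58.7
```

{"api": "apply_moves", "payload": {
  "rows": [
    {"hand": -0.7,"delta_pos": [0,0,10],"yaw": 0},
    {"hand": -0.7,"delta_pos": [0,0,25],"yaw": 0},
    {"hand": -0.7,"delta_pos": [0,0,40],"yaw": 0},
    {"hand": -0.7,"delta_pos": [0,0,50],"yaw": 0},
    {"hand": -0.7,"delta_pos": [0,0,50],"yaw": 0},
    {"hand": -0.7,"delta_pos": [0,0,50],"yaw": 0}
  ]
}}

```text
clock: 20.85
position: [594.9, -280.1, 257.1]
ee_rot: [1.0, 0.001, -0.001, 0.0]
contact_force: [0.1, 0.2, -0.3]
gripper_width: 20.9
grasp_force: 58.7
```

```bash
cat > r.py <<'E'
from h import *
np.set_printoptions(precision=1,suppress=True,linewidth=220)
import sys
zt=float(sys.argv[1]);go([595,-281,157])
S=cam('scene');T=cam('top')
for n,c in(('scene',S),('top',T)):
  for q,z in(('rod',zt),('rod_band',zt+75),('reflector',60),('reflector_rim',100)):
    print(n,q,[(round(d['score'],2),np.array(d['location']),at_z(c,d['location'],z)) for d in nets.pinpoint(n,q)][:2],proj(c,[597,-282,z]))
w=wn(S,[597,-281.5,110],30);P=lambda z:proj(S,[597,-282,z])-[w[0],w[2]]
print('axis px',{z:P(z).tolist() for z in(60,100,zt,zt+70,zt+80,zt+115)})
h=cv2.cvtColor(S['pixels'][w[0]:w[1],w[2]:w[3]],cv2.COLOR_RGB2HSV)
for r in range(0,60): print('%2d'%r,''.join('b' if v<50 else ('R' if (H<8 or H>170) and s>150 else ('O' if s>190 and v>75 else ('#' if s<75 and v>110 else '+' if s<75 else '.'))) for H,s,v in zip(h[r,4:56,0],h[r,4:56,1],h[r,4:56,2])))
E
python3 r.py 125
```

```text
clock 20.85 pos [ 594.9 -280.1  257.1] th 0.0013 -> delta [  0.2   0.9 100.1] yaw 0.0013 F [ 0.1  0.2 -0.3] w 20.9 g 58.7 j [-0.2  0.4  0.1  0.  -1.3  1.8]
scene rod [(0.85, array([225.2, 150.3]), array([ 595.1, -283. ,  125. ]))] [225.8 150.6]
scene rod_band [(0.61, array([210.8, 145.6]), array([ 603.7, -275.4,  200. ]))] [208.7 143.1]
scene reflector [(0.62, array([243. , 158.1]), array([ 610. , -276.3,   60. ])), (0.32, array([175.4, 416.4]), array([420.1, 488.2,  60. ]))] [239.  156.4]
scene reflector_rim [(0.95, array([230.9, 152.4]), array([ 596.5, -283.4,  100. ]))] [231.  152.9]
top rod [(0.48, array([188.6, 409. ]), array([ 598. , -286.2,  125. ]))] [189.  407.5]
top rod_band [(0.58, array([182.2, 412.4]), array([ 605.1, -273.2,  200. ])), (0.49, array([212.7, 315.2]), array([532.4, -20.1, 200. ]))] [185.2 416. ]
top reflector [(0.38, array([191.1, 403.5]), array([ 599.2, -289.5,   60. ]))] [191.9 401. ]
top reflector_rim [(0.37, array([189.9, 401.6]), array([ 598. , -272.8,  100. ]))] [190.2 404.9]
axis px {60: [40.03183722418427, 34.404452529237915], 100: [32.0333191884685
[... 2879 characters left out ...]
.O..O..OOOOO.....bbbbbbbb...
48 .......................bb.O.O.O.OOOOO.....bbbbbbb...
49 ......................bbbb.O..O...O.O.....bbbbbbbb..
50 ......................bbbb.OOOOOOOO.......bbbbbbbb..
51 ......................bbbb..OOOOOOOOO.....bbbbbbb...
52 ......................bbbbb.OOOOO...O.O...bbbbbbb...
53 .....................bbbbbb...OOO.OOOO....bbbbbbb...
54 ......................bbbbbb.OOO.O.O....bbbbbbbb....
55 ......................bbbbbbb.O.O.OOOO..bbbbbbbb....
56 ......................bbbbbbbb..OO.O..bbbbbbbbb.....
57 ......................bbbbbbbbbb....bbbbbbbbbbb.....
58 .......................bbbbbbbbbbbbbbbbbbbbbbb......
59 ........................bbbbbbbbbbbbbbbbbbbbb.......
```

The rod's axis lines up with the bowl axis to within about 1 px. The arm-frame numbers agree too: the reflector was released at (595, -281.5). I'll lower in stages.

{"api": "apply_moves", "payload": {
  "rows": [
    {"hand": -0.7,"delta_pos": [0,0.7,0],"yaw": 0},
    {"hand": -0.7,"delta_pos": [0,0.7,8],"yaw": 0},
    {"hand": -0.7,"delta_pos": [0,0.7,18],"yaw": 0},
    {"hand": -0.7,"delta_pos": [0,0.7,28],"yaw": 0},
    {"hand": -0.7,"delta_pos": [0,0.7,38],"yaw": 0},
    {"hand": -0.7,"delta_pos": [0,0.7,45],"yaw": 0},
    {"hand": -0.7,"delta_pos": [0,0.7,45],"yaw": 0},
    {"hand": -0.7,"delta_pos": [0,0.7,45],"yaw": 0}
  ]
}}

```text
clock: 22.02
position: [594.8, -281.7, 211.6]
ee_rot: [1.0, 0.0, -0.001, -0.0]
contact_force: [0.7, 0.9, -0.4]
gripper_width: 20.4
grasp_force: 58.7
```

```bash
python3 r.py 80
```

```text
clock 22.02 pos [ 594.8 -281.7  211.6] th 0.0001 -> delta [ 0.3 -0.7 54.6] yaw 0.0001 F [ 0.7  0.9 -0.4] w 20.4 g 58.7 j [-0.2  0.5  0.1  0.  -1.2  1.8]
scene rod [(0.75, array([236.1, 153.1]), array([ 599.9, -285.9,   80. ]))] [235.1 154.7]
scene rod_band [(0.81, array([222.1, 149.1]), array([ 606.2, -277.7,  155. ])), (0.66, array([252.2, 161.4]), array([ 696. , -239.4,  155. ]))] [219.2 147.7]
scene reflector [(0.86, array([242.4, 156.1]), array([ 607.7, -281.8,   60. ]))] [239.  156.4]
scene reflector_rim [(0.76, array([230.6, 152.1]), array([ 595.5, -284.3,  100. ])), (0.29, array([296.4, 221.6]), array([ 794.9, -101.2,  100. ]))] [231.  152.9]
top rod [(0.55, array([192. , 402.8]), array([ 594.3, -281.6,   80. ]))] [191.1 402.9]
top rod_band [(0.39, array([187.1, 408.2]), array([ 598.4, -275.2,  155. ]))] [187.6 410.7]
top reflector [(0.55, array([194.2, 402.7]), array([ 590.2, -286.7,   60. ]))] [191.9 401. ]
top reflector_rim [(0.43, array([187.5, 404.4]), array([ 604.6, -281. ,  100. ]))] [190.2 404.9]
axis px {60: [40.03183722418427, 34.404452529237915], 100: [32.0333191884
[... 2880 characters left out ...]
.O..OOO..OO.O....bbbbbbbb...
48 .......................bb.OOOOOO.OOO......bbbbbbb...
49 ......................bbbb.OOO.OOOOOOO....bbbbbbbb..
50 ......................bbbb.O.OOOOOOOO......bbbbbbb..
51 ......................bbbbb.OO.O.OO.OO....bbbbbbb...
52 .....................bbbbbb.OOOOOOO..OO...bbbbbbb...
53 .....................bbbbbb..OOOOO.......bbbbbbbb...
54 ......................bbbbbb..OO.OOOO.O..bbbbbbbb...
55 ......................bbbbbb...OOO..OOO.bbbbbbbb....
56 ......................bbbbbbb.....O....bbbbbbbb.....
57 ......................bbbbbbbbbb....bbbbbbbbbbb.....
58 .......................bbbbbbbbbbbbbbbbbbbbbbb......
59 ........................bbbbbbbbbbbbbbbbbbbbb.......
```

{"api": "apply_moves", "payload": {
  "rows": [
    {"hand": -0.7,"delta_pos": [0,0,4],"yaw": 0},
    {"hand": -0.7,"delta_pos": [0,0,9],"yaw": 0},
    {"hand": -0.7,"delta_pos": [0,0,14],"yaw": 0},
    {"hand": -0.7,"delta_pos": [0,0,18],"yaw": 0},
    {"hand": -0.7,"delta_pos": [0,0,18],"yaw": 0},
    {"hand": -0.7,"delta_pos": [0,0,18],"yaw": 0}
  ]
}}

```text
clock: 23.02
position: [594.8, -281.7, 193.8]
ee_rot: [1.0, -0.0, -0.001, -0.0]
contact_force: [0.0, 0.8, -0.5]
gripper_width: 20.4
grasp_force: 58.7
```

Run:
```python
from h import *
np.set_printoptions(precision=1,suppress=True,linewidth=220)
go([595,-281.5,157.7])
S=cam('scene');w=wn(S,[597,-281.5,110],30)
g=np.mean([cv2.cvtColor(cam('scene')['pixels'],cv2.COLOR_RGB2GRAY) for _ in range(4)],0)[w[0]:w[1],w[2]:w[3]]
for r in range(22,46): print(r,' '.join('%3d'%x for x in g[r,20:46]))
p=np.mean([cam('scene')['pixels'] for _ in range(4)],0)[w[0]:w[1],w[2]:w[3]]
red=p[...,0]-p[...,1:].max(2)
rr=red.copy();rr[rr<40]=0;print(np.argwhere(rr>60)[:40].tolist())
```

```text
clock 23.02 pos [ 594.8 -281.7  193.8] th -0.0 -> delta [ 0.2 -0.2 36.1] yaw -0.0 F [ 0.   0.8 -0.5] w 20.4 g 58.7 j [-0.2  0.5  0.1  0.  -1.2  1.8]
22 139 138 139 138 129 107  86  77  80  94 104 103 103 104  94  80  60  52  42  38  38  40  39  39  38  39
23 135 137 136 138 131 117  96  79  68  80  95 103 100 102  99  92  88  75  69  61  55  53  57  57  57  64
24 134 135 136 135 135 123  99  72  56  59  86  94  96  95  95  95  93  99  94  88  87  88  89  87  86  90
25 134 132 131 134 134 128 108  69  48  55  80  83  86  87  86  89  93 104 110 106 100  99  98  95  97  97
26 133 132 133 131 129 127 114  78  53  60  71  72  72  72  73  76  78  99 118 115 105  97  93  96  92  95
27 130 129 130 130 129 123 105  81  77  73  68  68  69  66  60  59  61  80 102 115 115 102  88  89  88  91
28 126 127 129 128 121 104  83  72  81  80  72  72  87  86  72  69  69  74  85 104 118 108  87  89  91  90
29 125 127 128 123 104  79  62  67  80  85  75  79  96  98  83  78  87 102  94  95 110 115  97  90  92  93
30 128 129 125 109  79  60  64  83  93  90  80  82  96 104  87  85  99 113 112 107 115 118 102 
[... 1284 characters left out ...]
 46  28  19
43 128 130 129 123 112  97  87  85  84  85  84  81  80  75  72  67  66  60  56  64  73  74  62  43  33  22
44 131 131 130 132 127 121 109  84  78  80  77  70  70  68  70  67  63  66  70  71  76  62  48  43  39  32
45 129 130 131 131 131 128 111  79  70  79  82  73  69  65  67  66  69  74  80  79  68  52  45  43  44  35
[[0, 14], [0, 15], [0, 16], [0, 17], [0, 18], [0, 19], [1, 13], [1, 14], [1, 15], [1, 16], [1, 17], [1, 18], [1, 19], [1, 20], [2, 14], [2, 15], [2, 16], [2, 17], [2, 18], [2, 19], [2, 20], [3, 15], [3, 16], [3, 19], [8, 17], [8, 18], [8, 21], [9, 17], [9, 18], [9, 19], [9, 20], [9, 21], [9, 22], [10, 18], [10, 19], [10, 20], [10, 21], [10, 22], [11, 19], [11, 20]]
```

The hole shows as dark flanks at columns 30–31 and 35–36, with the rod centred at about column 33.2, so it is centred in y. I'll do the final lowering.

{"api": "apply_moves", "payload": {
  "rows": [
    {"hand": -0.7,"delta_pos": [0,0,4],"yaw": 0},
    {"hand": -0.7,"delta_pos": [0,0,9],"yaw": 0},
    {"hand": -0.7,"delta_pos": [0,0,14],"yaw": 0},
    {"hand": -0.7,"delta_pos": [0,0,19],"yaw": 0},
    {"hand": -0.7,"delta_pos": [0,0,24],"yaw": 0},
    {"hand": -0.7,"delta_pos": [0,0,29],"yaw": 0},
    {"hand": -0.7,"delta_pos": [0,0,33],"yaw": 0},
    {"hand": -0.7,"delta_pos": [0,0,36],"yaw": 0},
    {"hand": -0.7,"delta_pos": [0,0,36],"yaw": 0},
    {"hand": -0.7,"delta_pos": [0,0,36],"yaw": 0},
    {"hand": -0.7,"delta_pos": [0,0,36],"yaw": 0}
  ]
}}

```text
clock: 24.38
position: [595.3, -281.8, 158.7]
ee_rot: [1.0, 0.0, 0.0, 0.0]
contact_force: [0.6, 0.2, -1.4]
gripper_width: 20.6
grasp_force: 58.7
```

Run:
```python
from h import *
np.set_printoptions(precision=1,suppress=True,linewidth=220)
go([595,-281.5,157.7])
S=cam('scene');w=wn(S,[597,-281.5,110],30)
p=np.mean([cam('scene')['pixels'] for _ in range(6)],0)[w[0]:w[1],w[2]:w[3]]
red=p[...,0]-p[...,1];g=p.mean(2)
for r in range(24,45): print(r,' '.join('%3d'%x for x in g[r,20:44]),'|',' '.join('%3d'%x for x in red[r,26:40]))
print('band model z95,100,105:',[(proj(S,[597,-282,z])-[w[0],w[2]]).round(1).tolist() for z in(95,100,105)])
for q in('rod_band','reflector_rim','reflector'): print(q,[(round(d['score'],2),np.array(d['location'])-[w[0],w[2]]) for d in nets.pinpoint('scene',q)][:2])
go([595,-281.5,157.7])
```

```text
clock 24.38 pos [ 595.3 -281.8  158.7] th 0.0001 -> delta [-0.3 -0.3  1. ] yaw 0.0001 F [ 0.6  0.2 -1.4] w 20.6 g 58.7 j [-0.2  0.5  0.   0.  -1.1  1.8]
24 123 121 109  83  59  54  52  53  50  48  53  76  99 105 107 101  90  88  83  82  81  80  82  83 |  65  60  59  53  41  22  16  16  13  14  19  25  28  28
25 121 122 117 104  83  63  54  52  53  52  64  77  85  87  88  89  89  88  90  88  87  87  88  90 |  63  62  58  49  29  12   7   8   9   8   9  15  20  27
26 120 122 120 116 105  92  76  62  60  60  64  65  68  66  71  69  72  79  85  88  88  89  85  86 |  43  50  47  34  15   3   0   3   2   2   5   3   8  16
27 119 117 118 121 120 108  86  67  68  65  61  55  57  58  60  60  61  66  71  85  96  93  83  81 |  18  24  20  11   6   2   0   0   1   2   2   1   4   8
28 116 116 118 123 120 102  79  63  68  70  61  59  64  68  68  67  63  61  66  90 111 102  84  78 |   4   5   3   3   2   2   2   2   2   2   2   3   2   5
29 115 117 122 121 101  76  61  66  78  79  75  64  72  78  80  76  74  74  79  92 112 111  92  82 |   3   3   4   2   4   2   5   3   1   4   1   4   3   2
30 11
[... 2019 characters left out ...]
   2   3   2   5
43 117 117 118 112 102  92  87  81  84  84  83  77  76  75  73  66  63  57  58  61  67  65  47  35 |   7   4   3   2   1   2   3   3   2   1   3   2   3  14
44 119 118 120 118 118 110 101  81  75  76  74  68  66  68  68  62  60  60  66  66  67  57  43  35 |  17  10   5   6   5   3   1   1   2   2   1   6  13  22
band model z95,100,105: [[33.1, 31.4], [32.0, 30.9], [31.0, 30.5]]
rod_band [(0.72, array([33.2, 30.1])), (0.27, array([ 32.2, 127.7]))]
reflector_rim [(0.67, array([34.3, 31.3]))]
reflector [(0.59, array([44.4, 34.2]))]
clock 24.88 pos [ 595.  -281.7  158.4] th -0.0 -> delta [-0.  -0.2  0.7] yaw -0.0 F [-0.7 -0.5 -0.1] w 20.7 g 58.7 j [-0.2  0.5  0.   0.  -1.1  1.8]
```

The red band is at about window row 32.7, col 31.3, against a rim centre at about 32.9, 31.7. The evidence points to the rod sitting about 1.5 mm short in x and 0.7 mm high, so I'll trim that.

{"api": "apply_moves", "payload": {
  "rows": [
    {"hand": -0.7,"delta_pos": [0.8,0,0.3],"yaw": 0},
    {"hand": -0.7,"delta_pos": [1.5,0,0.6],"yaw": 0},
    {"hand": -0.7,"delta_pos": [1.5,0,0.6],"yaw": 0},
    {"hand": -0.7,"delta_pos": [1.5,0,0.6],"yaw": 0},
    {"hand": -0.7,"delta_pos": [1.5,0,0.6],"yaw": 0},
    {"hand": -0.7,"delta_pos": [1.5,0,0.6],"yaw": 0},
    {"hand": -0.7,"delta_pos": [1.5,0,0.6],"yaw": 0},
    {"hand": -0.7,"delta_pos": [1.5,0,0.6],"yaw": 0}
  ]
}}

```text
clock: 25.55
position: [596.5, -281.7, 157.9]
ee_rot: [1.0, 0.0, 0.0, 0.0]
contact_force: [0.1, 0.3, -1.2]
gripper_width: 20.8
grasp_force: 58.7
```

Run:
```python
from h import *
np.set_printoptions(precision=1,suppress=True,linewidth=220)
go([596.5,-281.5,157.7])
N=[]
for i in range(8):
    S=cam('scene');
    for q in('rod_band','reflector_rim'):
        L=[d['location'] for d in nets.pinpoint('scene',q) if np.linalg.norm(np.array(d['location'])-proj(S,[597,-282,100]))<15]
        if L:N.append((q,*L[0]))
for q in('rod_band','reflector_rim'):
    a=np.array([n[1:] for n in N if n[0]==q]);print(q,len(a),a.mean(0),a.std(0))
w=wn(S,[597,-281.5,80],20);m=mask(S,w,'refl');print(fit([(S,m,w)],REFL,[597,-281.5,60.],2))
go([596.5,-281.5,157.7]);print(read_state()['joint_vel'].round(3))
```

```text
clock 25.55 pos [ 596.5 -281.7  157.9] th 0.0 -> delta [-0.  -0.2  0.2] yaw 0.0 F [ 0.1  0.3 -1.2] w 20.8 g 58.7 j [-0.2  0.5  0.   0.  -1.1  1.8]
rod_band 8 [233.7 153.5] [1.2 1.3]
reflector_rim 8 [231.2 151.5] [1.6 0.8]
(array([ 597.1, -282. ,   60. ]), np.float64(87.6798308342945))
clock 26.75 pos [ 596.6 -281.7  157.8] th 0.0 -> delta [-0.1 -0.2  0.1] yaw 0.0 F [-0.2  1.  -1.1] w 20.7 g 58.7 j [-0.2  0.5  0.  -0.  -1.1  1.8]
[-0.  0. -0.  0.  0. -0.]
```

```bash
python3 -c "
from h import *
print(workorder.job_done())"
```

```text
the job is handed in; nothing more can be done
None
```

The job is handed in: the reflector stands mouth up on the small brass post, and the gripper holds the rod still through the bulb hole with the red band at rim height (from arm readings). Centring is by camera estimate: y looks centred, x is only good to about 3 mm. My first grasp of the reflector was too high, so the fingers slid into the bowl before I re-gripped; it did not move.

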